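Move the lift-off belt door from its parking stand to the belt box

TASK

The vented door of the belt box is parked in the wooden stand. Unlatch its two sprung hinge pins by pinching the yellow tabs together, lift the door out, and hang it in the grey frame of the green belt box: stand it gently on the sill, using the back stops to line it up, then let both pins spring fully home in their holes. Press nothing hard, and leave the oil bottle, glue jar and wrench where they are.

Things in the scene. Friction and masses are not known exactly. Their poses are not given: they have to be found in the camera images.
- door: Lift-off door: upright aluminium panel with black vent slots, 14 mm thick (its x), 120 wide (y), 110 tall (z), 0.33 to 0.54 kg; both faces alike, either may face outward. Origin: centre of its underside, z up. Two 10 mm round steel hinge pins lie along y, 96 mm above the origin, and stick out 12 mm past the side edges; each has a yellow tab on top of the door.
- door_grip (a point): Midway between the two yellow tabs, 140 mm above the door's origin; pinch here from above, closing along the door's y. Tabs: 20 mm (x) by 7 (y), reaching 111 to 159 mm above the door's origin, nothing else is that high. Outer faces 68 mm apart at rest, 43 mm pinched fully together, the pins then 0.5 mm inside the door's edges. The pinched tabs can carry the door.
- pin_a (a joint): Travel (m) of the hinge pin on the door's +y side: 0 = sprung fully out, 0.0125 = fully drawn in by its tab. Its spring pushes outward with 4 N at 0 and 7 N at 0.0125. A pinch of 20 N draws both pins in and carries the door; a hard pinch presses the door down if the fingertips move as they close.
- pin_b (a joint): The same for the pin on the door's -y side.
- stand: Wooden parking stand, fixed, base 150 by 190 mm. Origin: on the bench under the middle of the parked door; z up, y along the door's width, open front to -x (turned away from the robot, give or take 0.35 rad). Its frame is like the belt box's, sill 45 mm above the origin. The door starts standing on it, pins in their holes. It must not be pressed with more than 60 N.
- belt_box: Green belt box with pulleys in its opening, fixed, base 160 by 200 mm. Origin: on the bench under the middle of the door's place; z up, y along the door's width, open front to -x (away from the robot, give or take 0.35 rad), housing 147 mm tall from x = 25 mm. In front of it a grey U-shaped frame is clamped at a height that is not measured. Neither may be pressed with more than 35 N.
- box_place (a point): Lowest possible middle of the frame's sill, 45 mm above the belt box's origin, same axes. The real sill, and the whole frame, is 0 to 16 mm higher: feel for it. Jambs 125 mm apart (inner faces y = +-62.5 mm), 18 thick, 36 deep, tops 114 mm above the sill. Each has a 13 mm square through-hole at x = 0, 96 mm above the sill. Let go over 1 mm too high, the pins jam on the jambs.
- box_back (a point): Point in the plane of the front faces of the two steel back stops, 7.5 mm behind (+x) the belt box's origin and 100 mm above it, same axes. The stops are strips beside the jambs, from the sill to 83 mm above it. A door pushed flat against them has its centre at x = +0.5 mm and its pins in line with the holes. Nothing guides the door in front; the sill reaches from x = -12 to +14 mm.
- oil_bottle: Blue bottle with red cap, 52 mm diameter, 130 mm tall, standing loose; origin at the centre of its underside.
- glue_jar: White jar with grey lid, 60 mm diameter, 70 mm tall, standing loose; origin at the centre of its underside.
- wrench: Steel wrench, 140 mm long, lying loose along its x between the stand and the belt box; origin at the middle of its underside.
There are look-alikes about, which are no part of the job. There is more than one size of the door; the job needs the largest. What is meant by the stand is not blue, and is the larger of those in its own colour.

How it is judged:
On the way, in this order (a step that is already met when the one before it is completed fails the run):
1. both pins drawn in while the door is still in the stand (value of joint each of pin_a, pin_b above 0.01 m and horizontal distance between door and stand below 0.01 m and z of door in the frame of stand below 0.07 m), for 0.05 s.
2. the door is lifted clear out of the stand (z of door in the frame of stand above 0.16 m), for 0.1 s.
3. the door stands in the belt box frame with both pins sprung out (x of door in the frame of belt_box between -0.006 and 0.006 m and y of door in the frame of belt_box between -0.004 and 0.004 m and z of door in the frame of belt_box between 0.042 and 0.064 m and value of joint each of pin_a, pin_b below 0.003 m and angle between door's own z axis and vertical below 0.06 rad and angle between the y axis of door and the y axis of belt_box, either way round below 0.05 rad and linear speed of door below 0.02 m/s and contact force between door and the fingers below 0.1 N), for 0.2 s.
At the end, for the whole second after the job is handed in: The door stands upright (within 0.06 rad) and square (within 0.05 rad) in the belt box's frame, its origin within 6 mm in x and 4 mm in y of the belt box's origin and 42 to 64 mm above it, both pins out to within 3 mm of their full travel (so in their holes), at rest and not touched by the fingers (all of step 3).
It fails at once if the belt box or its frame is pressed with more than 35 N (contact force between belt_box and anything else above 35 N).
It fails at once if the parking stand is pressed with more than 60 N (the door forced out with its pins in, or knocked) (contact force between stand and anything else above 60 N).
It fails at once if the oil bottle is moved by more than 20 mm (distance of oil_bottle from where it was at the start of the episode above 0.02 m).
It fails at once if the glue jar is moved by more than 20 mm (distance of glue_jar from where it was at the start of the episode above 0.02 m).
It fails at once if the wrench is moved by more than 20 mm (distance of wrench from where it was at the start of the episode above 0.02 m).
It also fails if it takes over 53 s, if anything falls off the work surface, if the arm or the gripper's body presses on something with over 40 N, if the wrist force passes 120 N, or if a joint passes its speed limit or range.

ROBOT

A 7-joint arm with a two-finger parallel gripper is mounted at the origin on the work surface. World frame = base frame: x ahead of the robot, y to its left, z up, the work surface at z = 0. Lengths are in m, angles in rad, forces in N, time in s.
With the tool pointing down it reaches from about 0.425 to 0.925 m from the base axis. Payload 6.8 kg.
Tool frame: the origin (TCP) lies at the centre of the arm's flange, where the gripper is bolted on; the fingertips stand 173 mm ahead of it and the grasp point (between the pads) lies 155 mm ahead of it (finger_overhang is the distance from the TCP to the fingertips, in m); y points along the fingers, z is the direction in which the jaws open and shut, and the axes are right-handed (so a half turn about y gives the same grasp; the last joint's range is limited). The gripper opens to 85 mm and grips with 20 to 120 N. Pads are 22 mm wide; open, the fingers measure 114 mm over their backs; the gripper's body (76 mm by 85 mm) begins 54 mm behind the grasp point. The pads swing forward as they close: fully open they stand 13 mm farther back than shut.
Start: joints at [-1.304, 0.477, 0.022, 1.555, -0.011, 1.109, -0.083], TCP at [0.247, 0.628, 0.405] pointing down, gripper open.
Joint ranges: [-2.96, 2.96], [-0.34, 2.1], [-1.41, 1.46], [0.24, 2.44], [-1.37, 4.51], [0.17, 1.92], [-2.96, 2.96]. Speed limits (rad/s): [2.39, 2.39, 3.14, 3.14, 3.14, 3.14, 3.14].

INTERFACE

Orientations are given as a rotation vector (axis times angle).
In Python, from bench import get_obs, grab_frame, hand_in, finger_overhang gives the robot as it stands. The module is installed in compiled form; this text tells all that it offers.
- The arm moves only by the shell command python3 -m jog 'ROWS' [FORCE]. ROWS is JSON, a list of rows, each a list of 3 entries, a list of its own where there are three numbers: the shift along the tool's x, y, z in cm, then the turn about the tool's y in rad, then the gripper command: -1 is fully open, 1 is shut, values between are in proportion. In form: [[[x, y, z], twist, gripper], ...]. A call has 1 to 10 rows; each row is the pose to reach, as a shift and turn from the pose commanded when the call began, along the tool's axes at that moment; what a row does not reach only later rows make up. A row lasts 1/8 s, in which the tool goes at most 62.5 mm and 10.7 degrees, less where a joint would pass 70% of its speed; a pose out of reach is approached as far as the arm can. A call with a gripper value outside its range is refused whole. The fingers move at their own pace and stop on an object; FORCE is the grip in N (left out, the last holds). Time passes only in rows, so rows that repeat a pose let the fingers close. It gives the time, the measured TCP pose, the force and the opening at its end, in the units of the state.
- get_obs(): the state, without advancing time (a new reading comes with each control period).
- grab_frame(name): name is "side" or "top"; returns a dict with "image" (400x640x3 uint8, blue, green, red), "fx", "fy", "cx", "cy" (pixels), "distortion" ([k1, k2, p1, p2, k3] as OpenCV has them; the pictures are not rectified), "origin" and "rotation" of the camera in the world. Camera axes: x right, y up, looking along -z (the intrinsics and any distortion apply to the point x, -y, -z); pixel columns grow to the right and rows downward; lengths in m; the calibration is good to about 2 mm. A picture is of the moment at which its call begins. There is no depth.
- hand_in(): hands the job in, once; it reports no verdict.
The state is a dict: "clock": time; "joints": joint angles; "qvel": joint speeds; "tau": joint torques, N m; "tcp_pos": TCP position; "orientation": TCP orientation; "contact_force": force on the tool from outside, world axes, zero at the start; "moment": the same for the moment, N m; "grip_width": finger opening in m.
Only numpy, scipy, OpenCV 4.12 (cv2) and the standard library are available. Lean on these libraries where they do the work, as an engineer would, in place of code of your own. Each camera call takes 0.05 s, during which the arm holds its last target.

## Working session

There is one attempt and no reset: what is moved stays moved. The work goes in short steps, Python scripts to look and compute and a shell command to move; the robot and the scene stay as the last step left them, time stands still between calls to the robot, and variables do not carry over. Pictures are saved under pics/ and viewed, and the job is handed in when it is done.

```bash
mkdir -p pics; ls
python3 - <<'E'
from bench import *
import cv2,pickle,numpy as np
o=get_obs()
for k,v in o.items(): print(k,np.round(v,4))
try: print(finger_overhang)
except Exception as e: print(e)
for n in("side","top"):
    f=grab_frame(n); cv2.imwrite(f"pics/{n}0.png",f["image"]); pickle.dump(f,open(f"{n}0.pkl","wb"))
    print({k:np.round(v,4).tolist() for k,v in f.items() if k!="image"})
E
```

```text
pics
clock 0.0
joints [-1.3041  0.4778  0.0223  1.5565 -0.0115  1.1093 -0.0831]
qvel [-0.0001 -0.0005 -0.0014 -0.0006 -0.0018 -0.0001 -0.0003]
tau [-1.10000e-03 -5.96448e+01  1.60750e+00 -2.81194e+01  1.24000e-02
  9.40000e-03  0.00000e+00]
tcp_pos [0.247  0.6279 0.4037]
orientation [-1.5526  0.2943 -0.2939]
contact_force [ 0.3631 -0.1315 -0.2681]
moment [ 0.0106 -0.0454  0.0504]
grip_width 0.0853
0.1734
{'fx': 418.7831, 'fy': 418.7831, 'cx': 316.861, 'cy': 195.0685, 'distortion': [-0.0005, 0.0, 0.0, 0.0, 0.0], 'origin': [0.348, -1.1615, 1.0964], 'rotation': [0.7955, -0.073, -0.1463]}
{'fx': 478.7485, 'fy': 478.7485, 'cx': 313.4862, 'cy': 197.2928, 'distortion': [-0.022, 0.0, 0.0, 0.0, 0.0], 'origin': [0.2638, -0.1648, 1.6388], 'rotation': [0.13, -0.1405, -1.5415]}
```

View pics/side0.png

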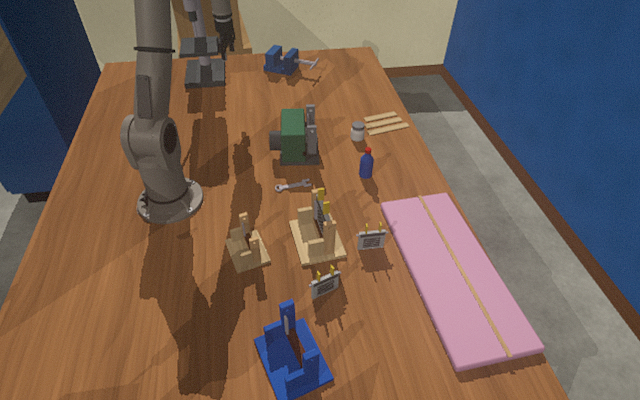

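View pics/top0.png

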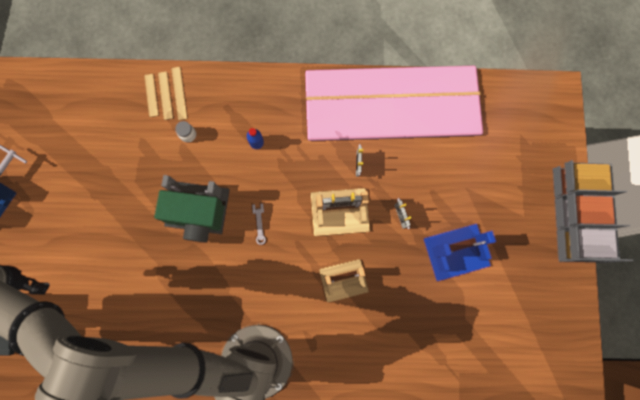

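Candidates (side image): vented doors at (320,208) in the large wooden stand, and small loose ones at (371,240) and (325,285). Stands: the large wooden one at (318,235), a small wooden one at (248,248) and a blue one at (290,350). The large wooden stand holding the large door fits the description. I'll confirm it in crops.

```bash
cat > h.py <<'E'
import numpy as np,cv2,pickle
from scipy.spatial.transform import Rotation as R
def proj(f,P):
    P=np.atleast_2d(P).astype(float)
    C=(P-f["origin"])@R.from_rotvec(f["rotation"]).as_matrix() if np.ndim(f["rotation"])==1 else (P-f["origin"])@np.array(f["rotation"])
    C=C*[1,-1,-1]
    K=np.array([[f["fx"],0,f["cx"]],[0,f["fy"],f["cy"]],[0,0,1.]])
    return cv2.projectPoints(C.reshape(-1,1,3),np.zeros(3),np.zeros(3),K,np.array(f["distortion"],float))[0].reshape(-1,2)
def ray(f,uv):
    K=np.array([[f["fx"],0,f["cx"]],[0,f["fy"],f["cy"]],[0,0,1.]])
    n=cv2.undistortPoints(np.array(uv,float).reshape(-1,1,2),K,np.array(f["distortion"],float)).reshape(-1,2)
    d=np.c_[n[:,0],-n[:,1],-np.ones(len(n))]
    return d@R.from_rotvec(f["rotation"]).as_matrix().T
def atz(f,uv,z):
    d=ray(f,uv); o=np.array(f["origin"]); return o+d*((z-o[2])/d[:,2])[:,None]
def crop(f,x0,y0,w,h,s,name,img=None):
    im=f["image"] if img is None else img
    c=cv2.resize(im[y0:y0+h,x0:x0+w],None,fx=s,fy=s,interpolation=cv2.INTER_CUBIC)
    cv2.imwrite(name,c)
E
python3 - <<'E'
from h import *
s=pickle.load(open("side0.pkl","rb"));t=pickle.load(open("top0.pkl","rb"))
crop(s,260,170,130,100,6,"pics/s_stand.png")
crop(t,290,170,130,100,6,"pics/t_stand.png")
crop(s,255,90,130,100,6,"pics/s_box.png")
crop(t,140,165,130,100,6,"pics/t_box.png")
print(atz(t,[[343,200],[190,200]],0.15), atz(s,[[320,245]],0))
E
```

```text
[[ 0.51757719 -0.26488744  0.15      ]
 [ 0.50510513  0.21722453  0.15      ]] [[ 0.50959272 -0.29039438  0.        ]]
```

View pics/s_stand.png

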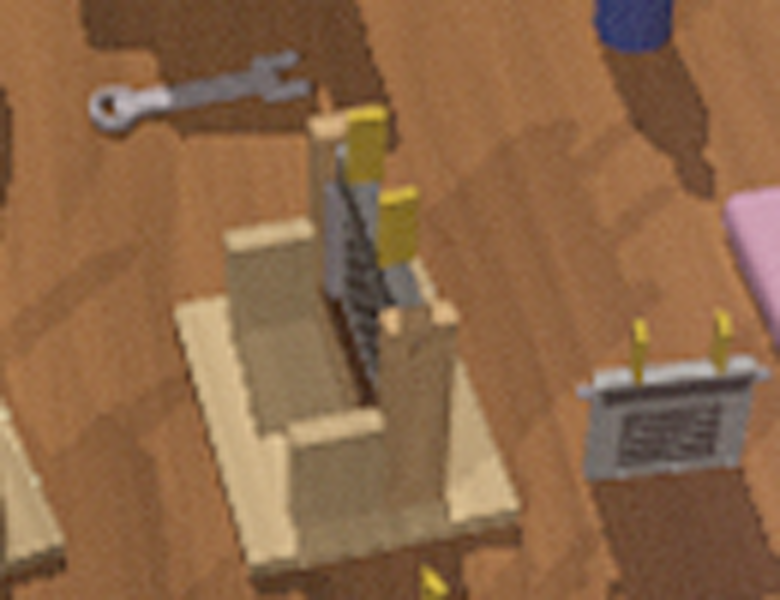

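View pics/t_stand.png

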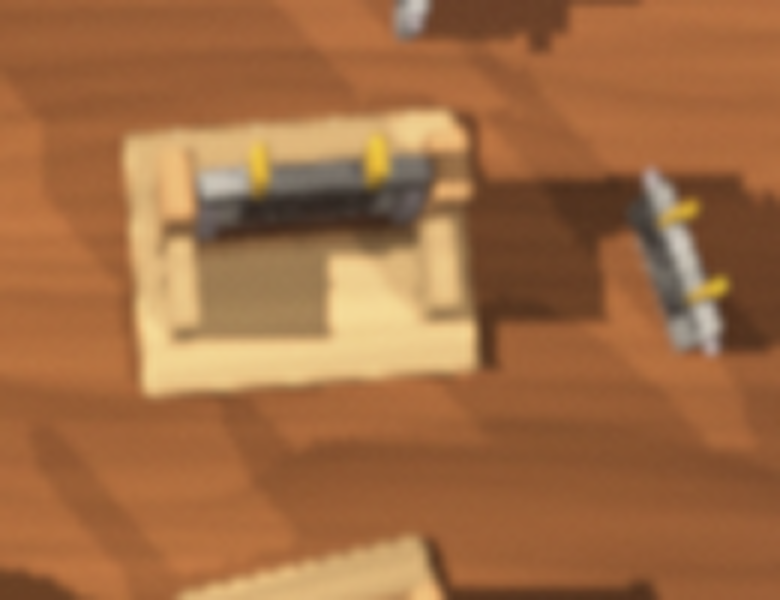

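View pics/s_box.png

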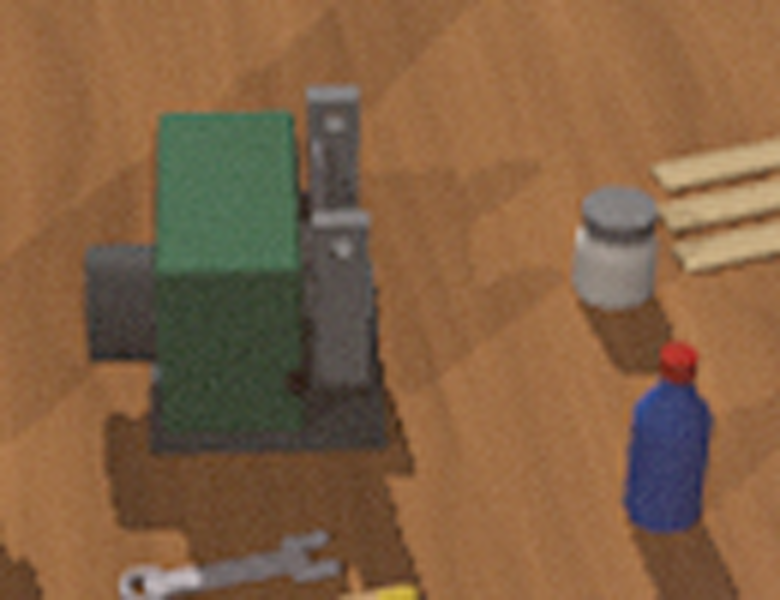

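View pics/t_box.png

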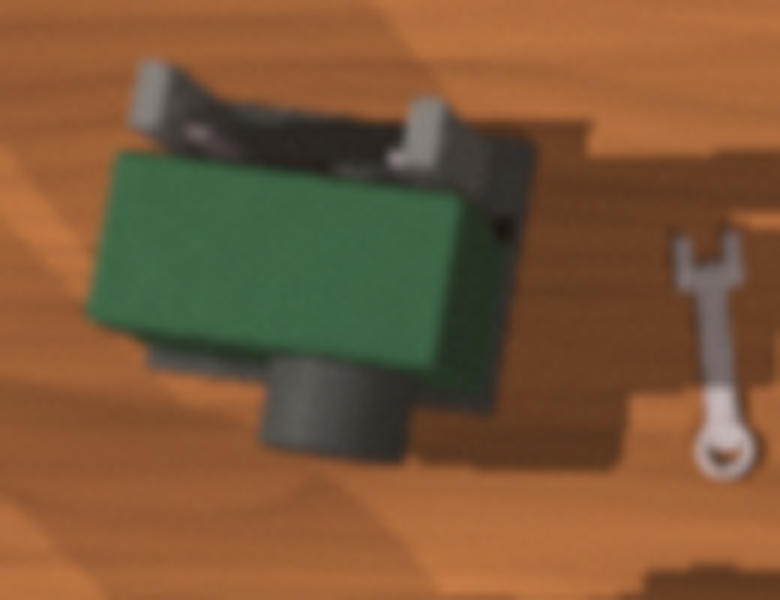

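The crops confirm it. The large tan stand (side ~(318,235), top ~(340,212)) holds the large door, with yellow tabs at side (321,194) and (327,207) and top (333,198) and (353,196). The belt box is at top (187,208), with jambs at top (165,181) and (211,187). Next I'll fit the poses.

```bash
cat >> h.py <<'E'
def boxpts(lo,hi): return np.array([[x,y,z] for x in(lo[0],hi[0]) for y in(lo[1],hi[1]) for z in(lo[2],hi[2])],float)
def place(P,x,y,yaw,z=0):
    c,s=np.cos(yaw),np.sin(yaw); P=np.atleast_2d(P); return np.c_[x+c*P[:,0]-s*P[:,1],y+s*P[:,0]+c*P[:,1],z+P[:,2]]
def hullcent(f,P):
    h=cv2.convexHull((proj(f,P)*64).astype(np.float32)); m=cv2.moments(h); return np.array([m["m10"]/m["m00"],m["m01"]/m["m00"]])/64
def yellow(f,x0,y0,w,h):
    im=f["image"][y0:y0+h,x0:x0+w].astype(float); b,g,r=im[...,0],im[...,1],im[...,2]
    hs=cv2.cvtColor(f["image"][y0:y0+h,x0:x0+w],cv2.COLOR_BGR2HSV)
    m=((hs[...,0]>20)&(hs[...,0]<35)&(hs[...,1]>150)&(hs[...,2]>60)).astype(np.uint8)
    n,l,st,c=cv2.connectedComponentsWithStats(m,connectivity=4)
    return [(st[i,4],c[i]+[x0,y0],st[i,:4]+[x0,y0,0,0]) for i in range(1,n) if st[i,4]>3]
E
python3 - <<'E'
from h import *
s=pickle.load(open("side0.pkl","rb"));t=pickle.load(open("top0.pkl","rb"))
for q in yellow(s,305,180,35,45):print(q)
for q in yellow(t,325,185,40,30):print(q)
E
```

```text
(np.int32(72), array([320.58333333, 193.51388889]), array([318, 188,   7,  12]))
(np.int32(68), array([325.73529412, 207.26470588]), array([323, 201,   7,  13]))
(np.int32(21), array([352.28571429, 196.04761905]), array([351, 193,   4,   7]))
(np.int32(17), array([332.88235294, 197.29411765]), array([332, 194,   3,   7]))
```

Run:
```python
from h import *
from scipy.optimize import least_squares
s=pickle.load(open("side0.pkl","rb"));t=pickle.load(open("top0.pkl","rb"))
tabs=[boxpts([-.01,c-.0035,.111],[.01,c+.0035,.159]) for c in(-.0305,.0305)]
# stand yaw ~ pi: +y tab is at world -y
obs=[(s,1,[325.73,207.26]),(s,0,[320.58,193.51]),(t,1,[352.29,196.05]),(t,0,[332.88,197.29])]
def res(p,z=.045): return np.concatenate([hullcent(f,place(tabs[i],*p,z=z))-c for f,i,c in obs])
r=least_squares(res,[.51,-.26,np.pi],diff_step=1e-3)
print(r.x,np.round(r.fun,2))
r2=least_squares(lambda p:res(p[:3],p[3]),[*r.x,.045],diff_step=1e-3);print(r2.x,np.round(r2.fun,2))
# overlay door + tabs + base guesses
E=[(a,b) for a in range(8) for b in range(a) if bin(a^b).count("1")==1]
S=6
for f,n,(x0,y0) in((s,"s",(260,170)),(t,"t",(290,170))):
    c=cv2.resize(f["image"][y0:y0+100,x0:x0+130],None,fx=S,fy=S,interpolation=cv2.INTER_CUBIC)
    for B in tabs+[boxpts([-.007,-.06,0],[.007,.06,.110]),boxpts([-.018,.0625,0],[.018,.0805,.114]),boxpts([-.018,-.0805,0],[.018,-.0625,.114])]:
        q=(proj(f,place(B,*r.x,z=.045))-[x0,y0]+.5)*S
        for a,b in E: cv2.line(c,*[tuple(int(v) for v in q[k]) for k in(a,b)],(255,255,255),1)
    cv2.imwrite(f"pics/ov_{n}.png",c)
```

```text
[ 0.52202618 -0.26117595  3.23311822] [ 0.18 -0.06  0.24  0.15  0.05  0.19 -0.18  0.22]
[ 0.52194763 -0.26132904  3.2330982   0.0455291 ] [ 0.17 -0.15  0.22  0.06  0.11  0.19 -0.13  0.21]
```

View pics/ov_s.png

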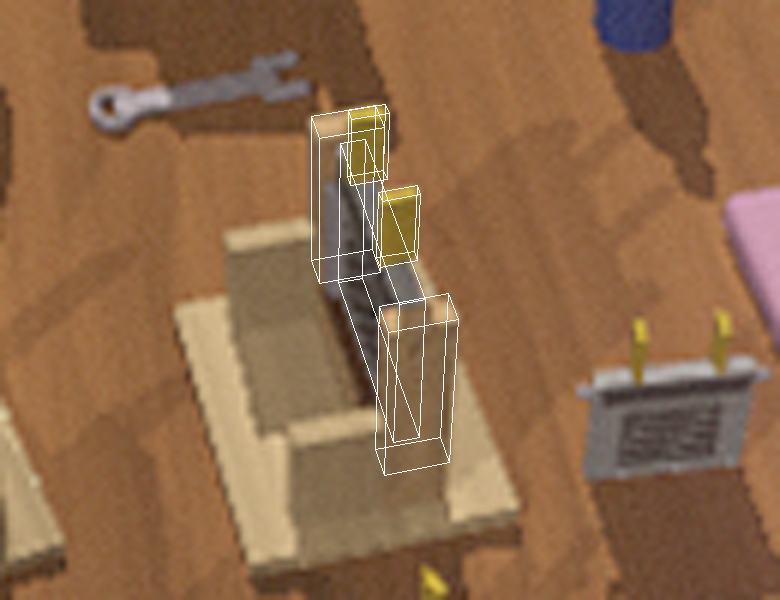

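View pics/ov_t.png

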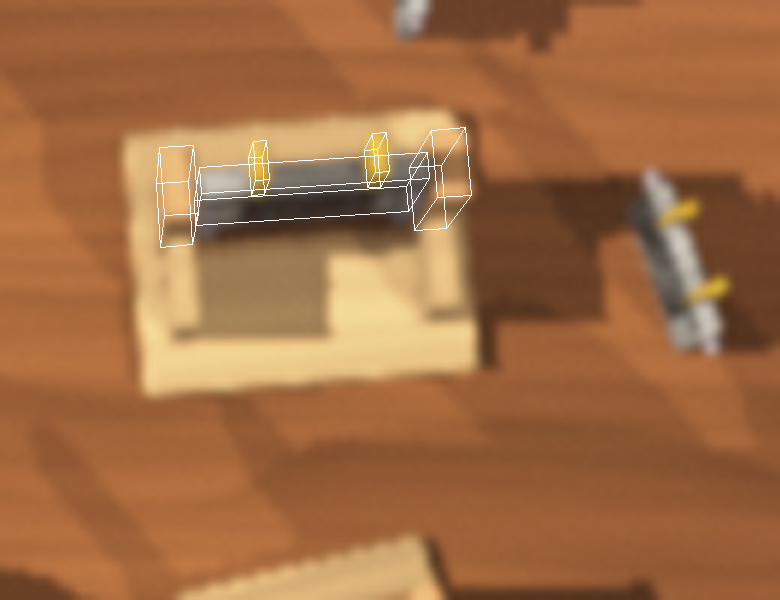

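Run:
```python
from h import *
s=pickle.load(open("side0.pkl","rb"));t=pickle.load(open("top0.pkl","rb"))
for f,n,x0,y0,w,h in((s,"s",275,100,50,66),(t,"t",150,168,84,78)):
    S=9
    c=cv2.resize(f["image"][y0:y0+h,x0:x0+w],None,fx=S,fy=S,interpolation=cv2.INTER_NEAREST)
    c=cv2.convertScaleAbs(c,alpha=1.5,beta=20)
    cv2.imwrite(f"pics/bx_{n}.png",c)
```

```text
(no output)
```

View pics/bx_s.png

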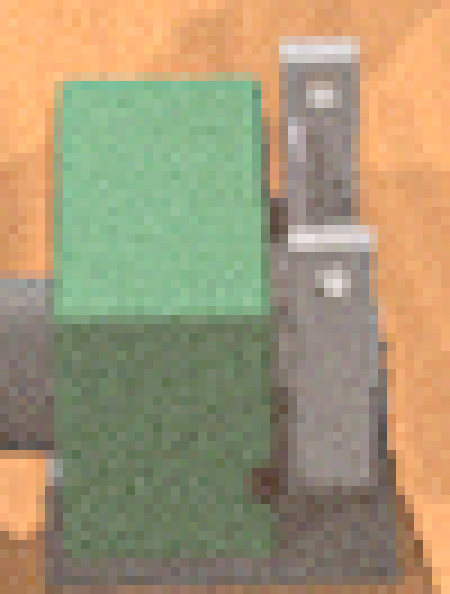

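View pics/bx_t.png

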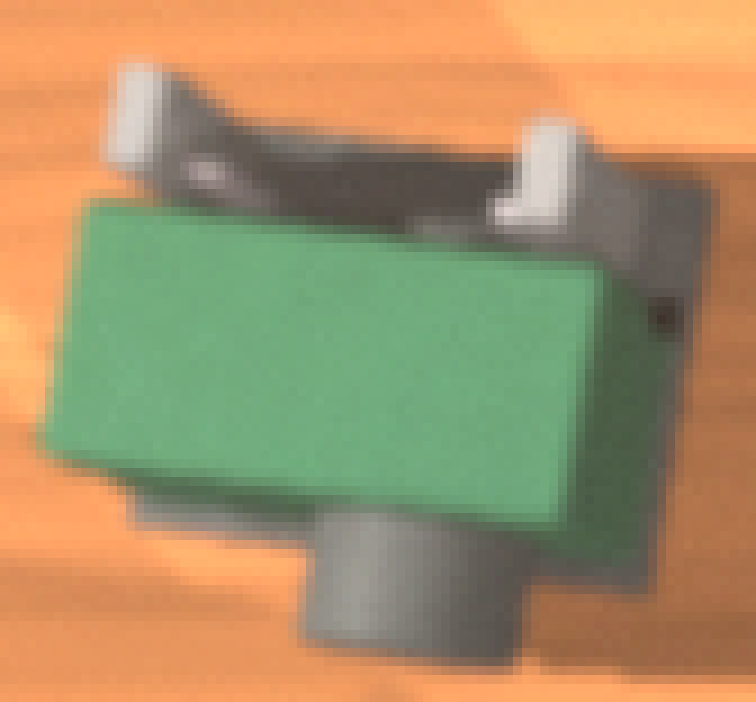

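```bash
cat > fitbox.py <<'E'
from h import *
from scipy.optimize import least_squares
s=pickle.load(open("side0.pkl","rb"));t=pickle.load(open("top0.pkl","rb"))
def px(l,x0,y0): return np.array(l,float)/9+[x0,y0]-.5
# box yaw ~ pi: box +y -> world -y (image: right in top; near in side)
T=px([(90,203),(605,268),(565,527),(40,450),(120,65),(158,70),(148,165),(107,160),(530,118),(578,122),(563,225),(515,222)],150,168)
Sd=px([(258,80),(270,320),(52,320),(62,80),(358,43),(358,62),(280,62),(280,43),(375,230),(375,250),(287,250),(287,230)],275,100)
def model(p):
    x,y,yaw,hw,dep,h=p
    g=[(.025,-hw,.147),(.025,hw,.147),(.025+dep,hw,.147),(.025+dep,-hw,.147)]
    j=[]
    for a,b in((-.0805,-.0625),(.0625,.0805)):
        j+= [(-.018,a,.159+h),(-.018,b,.159+h),(.018,b,.159+h),(.018,a,.159+h)]
    return place(np.array(g+j),x,y,yaw)
def res(p):
    M=model(p); return np.concatenate([(proj(t,M)-T).ravel(),(proj(s,M)-Sd).ravel()])
if __name__=="__main__":
    r=least_squares(res,[.53,.22,np.pi,.08,.07,.008],loss="soft_l1",f_scale=.5)
    print(r.x); print(np.round(res(r.x).reshape(2,12,2),1).tolist())
    J=np.linalg.inv(r.jac.T@r.jac); print(np.sqrt(np.diag(J))*.4)
    p=r.x
    E=[(a,b) for a in range(8) for b in range(a) if bin(a^b).count("1")==1]
    for f,n,x0,y0,w,h in((s,"s",275,100,50,66),(t,"t",150,168,84,78)):
        S=9
        c=cv2.resize(f["image"][y0:y0+h,x0:x0+w],None,fx=S,fy=S,interpolation=cv2.INTER_NEAREST)
        c=cv2.convertScaleAbs(c,alpha=1.5,beta=20)
        z=p[5]+.045
        for lo,hi in [((.025,-p[3],.01),(.025+p[4],p[3],.147)),((-.018,.0625,z),(.018,.0805,z+.114)),((-.018,-.0805,z),(.018,-.0625,z+.114)),((-.0065,.0625,z+.0895),(.0065,.0805,z+.1025)),((-.0065,-.0805,z+.0895),(.0065,-.0625,z+.1025))]:
            q=(proj(f,place(boxpts(lo,hi),*p[:3]))-[x0,y0]+.5)*S
            for a,b in E: cv2.line(c,*[tuple(int(v) for v in q[k]) for k in(a,b)],(0,0,255),1)
        cv2.imwrite(f"pics/bo_{n}.png",c)
E
python3 fitbox.py
```

```text
[0.55374906 0.22276859 3.03147923 0.09253762 0.09294697 0.01143504]
[[[-0.1, -1.3], [0.2, -0.7], [-0.3, -0.5], [-0.1, 0.1], [0.7, -0.2], [2.1, 0.0], [1.0, 0.6], [-0.1, 0.4], [-0.0, -0.0], [0.3, 0.3], [0.0, 0.1], [-0.3, -0.4]], [[0.4, -0.8], [0.3, -0.8], [0.1, -0.3], [-0.4, -0.3], [-0.2, -0.2], [-0.0, 0.1], [-0.2, 0.3], [-0.4, -0.0], [-0.4, -0.7], [-0.2, -0.2], [0.1, -0.0], [-0.1, -0.5]]]
[0.00040991 0.00052911 0.00414541 0.0006778  0.00092868 0.00089068]
```

View pics/bo_s.png

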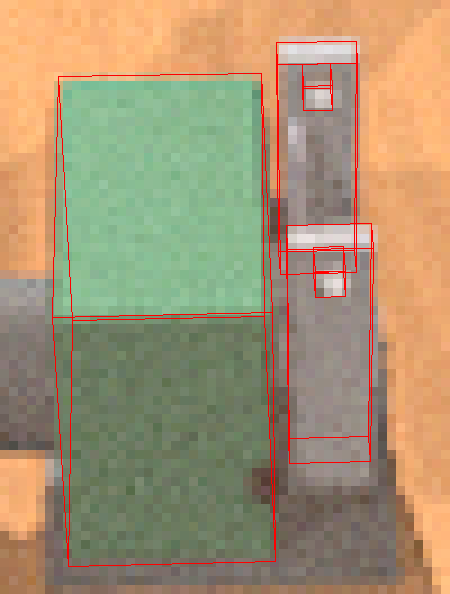

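View pics/bo_t.png

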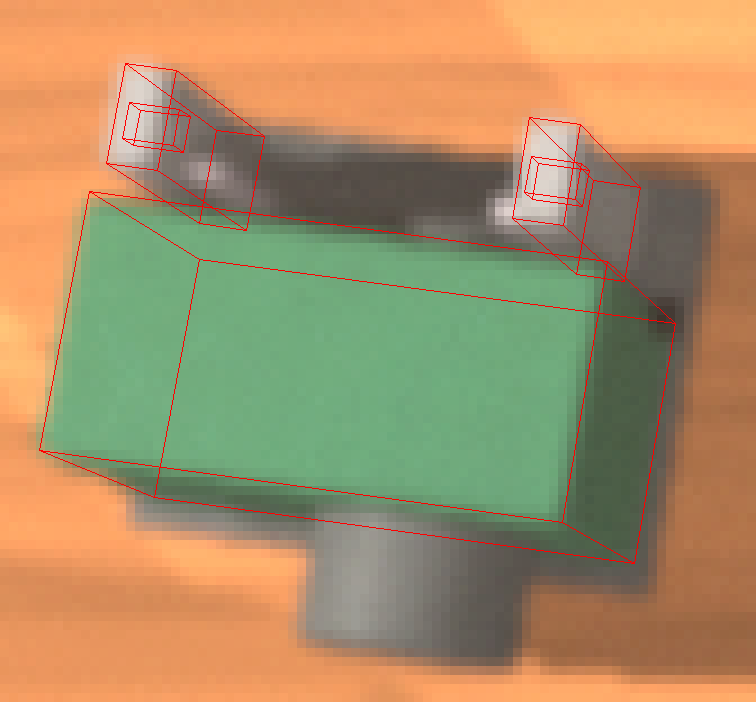

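```bash
cat > go.py <<'E'
from h import *
from bench import get_obs
import sys
def st():
    o=get_obs(); M=R.from_rotvec(o["orientation"]).as_matrix(); return o,np.array(o["tcp_pos"]),M
def to(target,zdir):  # world target TCP, desired yaw of tool z axis (mod pi)
    o,p,M=st()
    d=M.T@(np.array(target)-p)*100
    a=np.arctan2(M[1,2],M[0,2]); 
    # turn about tool y (pointing down) by th rotates world yaw by -th
    e=(zdir-a+np.pi/2)%np.pi-np.pi/2
    print("shift cm",np.round(d,2),"twist",round(-e*np.sign(-M[2,1]),3),"zyaw",round(a,4),"clock",o["clock"])
def show():
    o,p,M=st()
    print("t",round(o["clock"],3),"tcp",np.round(p,4),"zyaw",round(np.arctan2(M[1,2],M[0,2]),4),"F",np.round(o["contact_force"],2),"M",np.round(o["moment"],3),"w",round(float(o["grip_width"]),4),"tool y",np.round(M[:,1],4),"j",np.round(o["joints"],3))
E
python3 - <<'E'
from go import *
show()
o,p,M=st(); print(np.round(M,4))
yaw=3.2331; print("door y yaw",yaw+np.pi/2, "box y yaw",3.0315+np.pi/2)
to([.56,.25,.45],yaw+np.pi/2)
to([.522,-.261,.45],yaw+np.pi/2)
E
```

```text
t 0.1 tcp [0.247  0.6279 0.4038] zyaw 1.196 F [-0.89  1.05 -1.34] M [-0.011 -0.003  0.01 ] w 0.0852 tool y [-5.0e-04 -1.6e-03 -1.0e+00] j [-1.304  0.478  0.022  1.556 -0.011  1.109 -0.083]
[[ 9.306e-01 -5.000e-04  3.661e-01]
 [-3.661e-01 -1.600e-03  9.306e-01]
 [ 1.000e-04 -1.000e+00 -1.700e-03]]
door y yaw 4.803896326794897 box y yaw 4.602296326794896
shift cm [ 42.96  -4.57 -23.72] twist -0.466 zyaw 1.196 clock 0.1
shift cm [ 58.13  -4.49 -72.66] twist -0.466 zyaw 1.196 clock 0.1
```

```bash
python3 -m jog '[[[43,-4.6,-23.7],-0.466,-1],[[43,-4.6,-23.7],-0.466,-1],[[43,-4.6,-23.7],-0.466,-1],[[43,-4.6,-23.7],-0.466,-1],[[43,-4.6,-23.7],-0.466,-1],[[43,-4.6,-23.7],-0.466,-1],[[43,-4.6,-23.7],-0.466,-1],[[50,-4.5,-48],-0.466,-1],[[58.1,-4.5,-72.6],-0.466,-1],[[58.1,-4.5,-72.6],-0.466,-1]]' 20
python3 - <<'E'
from go import *
show()
to([.522,-.261,.40],3.2331-np.pi/2)
E
```

```text
clock: 1.35
tcp_pos: [0.5258, 0.1032, 0.447]
orientation: [-1.57, -0.071, 0.072]
contact_force: [0.9, 0.1, -0.5]
grip_width: 0.0855
t 1.35 tcp [0.5258 0.1032 0.447 ] zyaw 1.6618 F [ 0.87  0.12 -0.46] M [-0.058 -0.059  0.046] w 0.0855 tool y [-4.e-04 -2.e-04 -1.e+00] j [-0.442  0.206  0.153  1.847 -0.035  1.092  1.387]
shift cm [ -3.69   4.7  -36.24] twist -0.0 zyaw 1.6618 clock 1.35
```

```bash
python3 -m jog '[[[-3.7,0,-36.2],0,-1],[[-3.7,0,-36.2],0,-1],[[-3.7,0,-36.2],0,-1],[[-3.7,0,-36.2],0,-1],[[-3.7,0,-36.2],0,-1],[[-3.7,4.7,-36.2],0,-1],[[-3.7,4.7,-36.2],0,-1],[[-3.7,4.7,-36.2],0,-1],[[-3.7,4.7,-36.2],0,-1],[[-3.7,4.7,-36.2],0,-1]]'
python3 - <<'E'
from go import *
from bench import grab_frame
show()
to([.522,-.261,.342],3.2331-np.pi/2)
for n in("side","top"):
    f=grab_frame(n); pickle.dump(f,open(f"{n}1.pkl","wb"))
    u=proj(f,[.522,-.261,.2])[0]
    crop(f,int(u[0])-65,int(u[1])-60,130,100,6,f"pics/{n}1.png")
    print(n,int(u[0])-65,int(u[1])-60)
E
```

```text
clock: 2.6
tcp_pos: [0.5229, -0.2572, 0.4011]
orientation: [-1.569, -0.075, 0.072]
contact_force: [-0.2, -0.7, 0.3]
grip_width: 0.0851
t 2.6 tcp [ 0.5229 -0.2572  0.4011] zyaw 1.6643 F [-0.24 -0.67  0.25] M [ 0.022  0.01  -0.   ] w 0.0851 tool y [ 1.7e-03  2.0e-04 -1.0e+00] j [ 0.063  0.339  0.364  1.806 -0.141  1.019  2.146]
shift cm [-0.14  5.91 -0.37] twist 0.002 zyaw 1.6643 clock 2.6
side 258 135
top 277 135
```

View pics/side1.png

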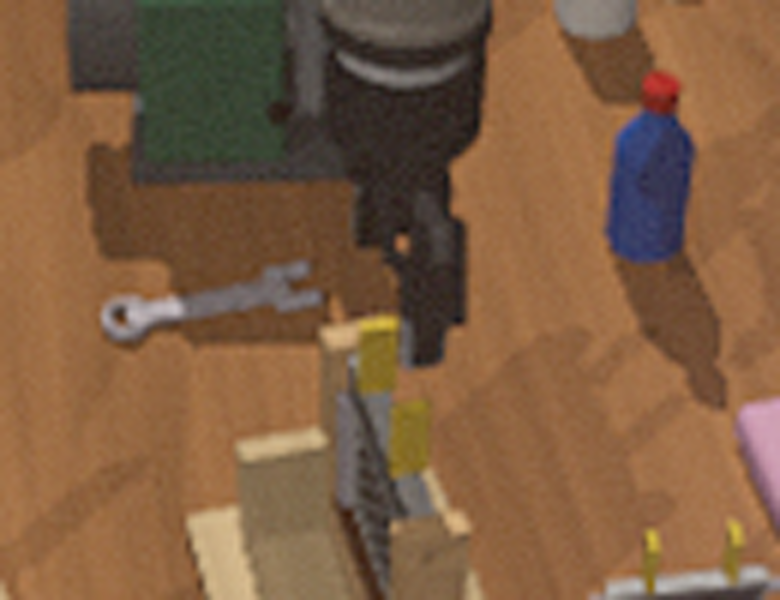

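View pics/top1.png

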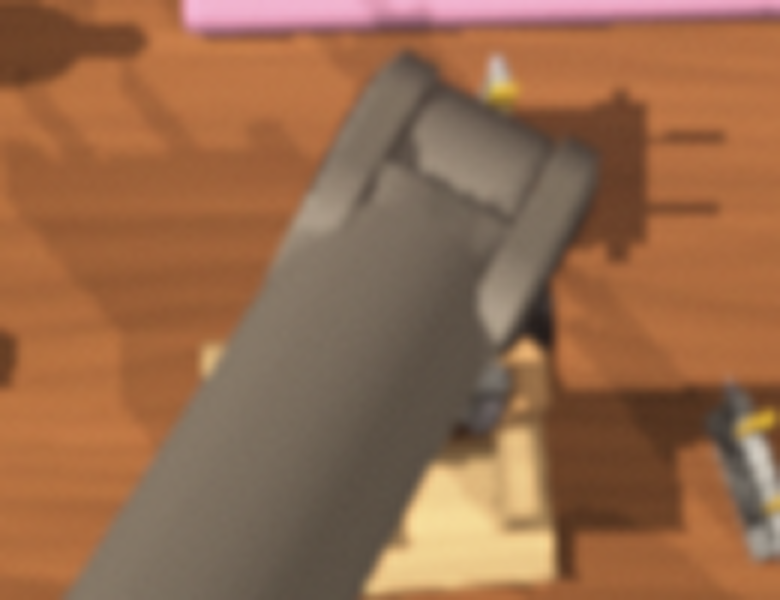

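Run:
```python
from go import *
o,p,M=st()
f=pickle.load(open("side1.pkl","rb"))
S=6;x0,y0=258,135
c=cv2.resize(f["image"][y0:y0+100,x0:x0+130],None,fx=S,fy=S,interpolation=cv2.INTER_CUBIC)
c=cv2.convertScaleAbs(c,alpha=2,beta=30)
E=[(a,b) for a in range(8) for b in range(a) if bin(a^b).count("1")==1]
for lo,hi in [((-.011,.13,-.057),(.011,.160,-.0425)),((-.011,.13,.0425),(.011,.160,.057)),((-.011,.13,-.057),(.011,.173,-.0425))]:
    q=(proj(f,boxpts(lo,hi)@M.T+p)-[x0,y0]+.5)*S
    for a,b in E: cv2.line(c,*[tuple(int(v) for v in q[k]) for k in(a,b)],(255,255,255),1)
cv2.imwrite("pics/fing.png",c)
```

```text
(no output)
```

View pics/fing.png

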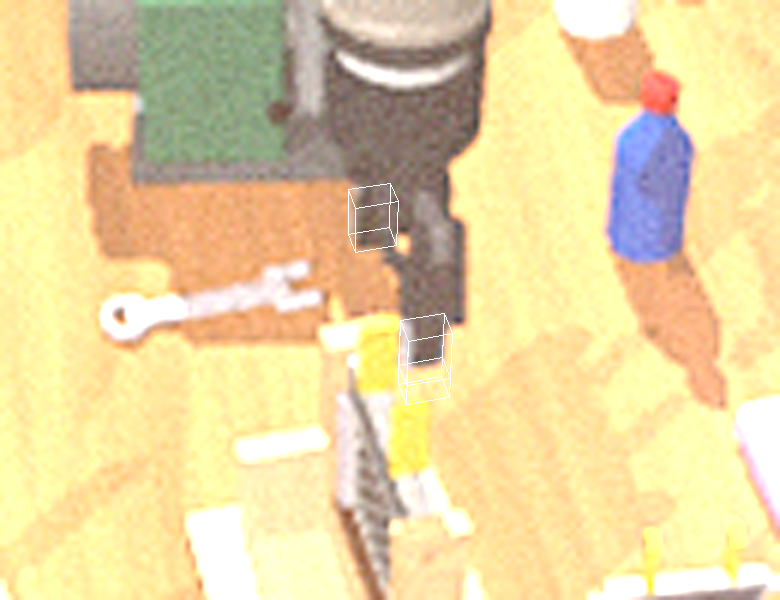

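The fingers project where expected, and the finger is lined up with the tab. I'll lower over the tabs now.

```bash
python3 -m jog '[[[0,4,0],0,-1],[[0,4,0],0,-1],[[-0.1,6.9,-0.1],0,-1],[[-0.1,6.9,-0.1],0,-1],[[-0.1,6.9,-0.1],0,-1]]'
python3 - <<'E'
from go import *
from bench import grab_frame
show()
to([.522,-.261,.332],3.2331-np.pi/2)
n="side"
f=grab_frame(n); pickle.dump(f,open(f"{n}2.pkl","wb"))
u=proj(f,[.522,-.261,.2])[0]
crop(f,int(u[0])-40,int(u[1])-40,80,60,10,f"pics/{n}2.png")
E
```

```text
clock: 3.32
tcp_pos: [0.5219, -0.2598, 0.3328]
orientation: [-1.57, -0.073, 0.07]
contact_force: [-0.3, -0.3, 0.9]
grip_width: 0.085
t 3.325 tcp [ 0.5219 -0.2598  0.3328] zyaw 1.662 F [-0.33 -0.32  0.89] M [-0.02   0.014 -0.026] w 0.085 tool y [ 1.6e-03 -5.0e-04 -1.0e+00] j [ 0.088  0.419  0.344  1.869 -0.179  0.882  2.181]
shift cm [ 0.    0.08 -0.12] twist -0.0 zyaw 1.662 clock 3.325
```

View pics/side2.png

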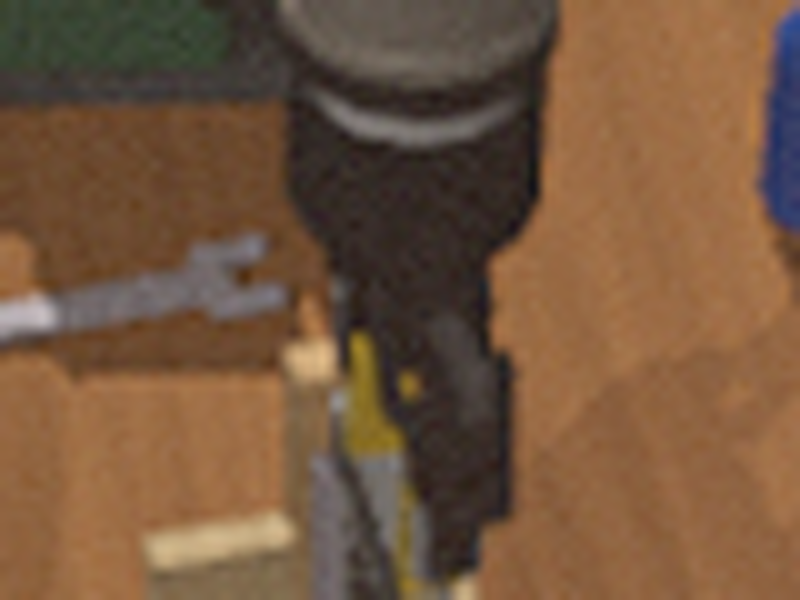

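The near finger sits outside the near tab and is lined up in x. I'll start closing slowly, raising the tool as the pads swing forward.

```bash
python3 -m jog '[[[0,0.1,-0.1],0,-0.6],[[0,0.1,-0.1],0,-0.6],[[0,0.1,-0.1],0,-0.6]]' 20; python3 -c "
from go import *
show()"
```

```text
clock: 3.75
tcp_pos: [0.5217, -0.2615, 0.3311]
orientation: [-1.571, -0.073, 0.07]
contact_force: [1.1, -3.6, 3.5]
grip_width: 0.0681
t 3.75 tcp [ 0.5217 -0.2615  0.3311] zyaw 1.6613 F [ 1.09 -3.65  3.46] M [-0.898 -0.153  0.087] w 0.0681 tool y [ 0.0019 -0.0018 -1.    ] j [ 0.091  0.422  0.344  1.869 -0.179  0.878  2.183]
```

```bash
python3 -m jog '[[[0,-0.04,-0.05],0,-0.55],[[0,-0.09,-0.05],0,-0.5],[[0,-0.13,-0.05],0,-0.45],[[0,-0.18,-0.05],0,-0.4],[[0,-0.18,-0.05],0,-0.4]]' 20; python3 -c "
from go import *
show()"
```

```text
clock: 4.38
tcp_pos: [0.5216, -0.2607, 0.3319]
orientation: [-1.569, -0.072, 0.072]
contact_force: [2.0, -0.9, 1.7]
grip_width: 0.0596
t 4.375 tcp [ 0.5216 -0.2607  0.3319] zyaw 1.6625 F [ 2.04 -0.94  1.66] M [-0.229 -0.34   0.125] w 0.0596 tool y [ 0.e+00  4.e-04 -1.e+00] j [ 0.091  0.421  0.343  1.869 -0.18   0.882  2.183]
```

```bash
python3 -m jog '[[[0,-0.05,0],0,-0.34],[[0,-0.1,0],0,-0.28],[[0,-0.15,0],0,-0.22],[[0,-0.2,0],0,-0.15],[[0,-0.25,0],0,-0.08],[[0,-0.3,0],0,-0.02],[[0,-0.32,0],0,0.02],[[0,-0.32,0],0,0.05],[[0,-0.32,0],0,0.05]]' 20; python3 -c "
from go import *
show()"
```

```text
clock: 5.5
tcp_pos: [0.5214, -0.2609, 0.335]
orientation: [-1.569, -0.071, 0.072]
contact_force: [1.4, 0.1, -4.0]
grip_width: 0.0416
t 5.5 tcp [ 0.5214 -0.2609  0.335 ] zyaw 1.6621 F [ 1.41  0.07 -4.02] M [-0.154 -0.443  0.127] w 0.0416 tool y [-5.e-04  3.e-04 -1.e+00] j [ 0.09   0.417  0.345  1.866 -0.178  0.889  2.182]
```

```bash
python3 -m jog '[[[0,0,0],0,0.3],[[0,-0.3,0],0,0.3],[[0,-0.7,0],0,0.3],[[0,-1.2,0],0,0.3],[[0,-2,0],0,0.3],[[0,-2,0],0,0.3]]' 25
python3 - <<'E'
from go import *
from bench import grab_frame
show()
f=grab_frame("side"); pickle.dump(f,open("side3.pkl","wb"))
u=proj(f,[.522,-.261,.2])[0]
crop(f,int(u[0])-50,int(u[1])-40,100,75,8,"pics/side3.png")
E
```

```text
clock: 6.25
tcp_pos: [0.5214, -0.2614, 0.3562]
orientation: [-1.57, -0.072, 0.071]
contact_force: [-0.4, 0.7, -4.4]
grip_width: 0.0412
t 6.25 tcp [ 0.5214 -0.2614  0.3562] zyaw 1.6615 F [-0.35  0.71 -4.37] M [-0.028 -0.043  0.006] w 0.0412 tool y [ 9.e-04 -4.e-04 -1.e+00] j [ 0.082  0.391  0.353  1.849 -0.165  0.929  2.172]
```

View pics/side3.png

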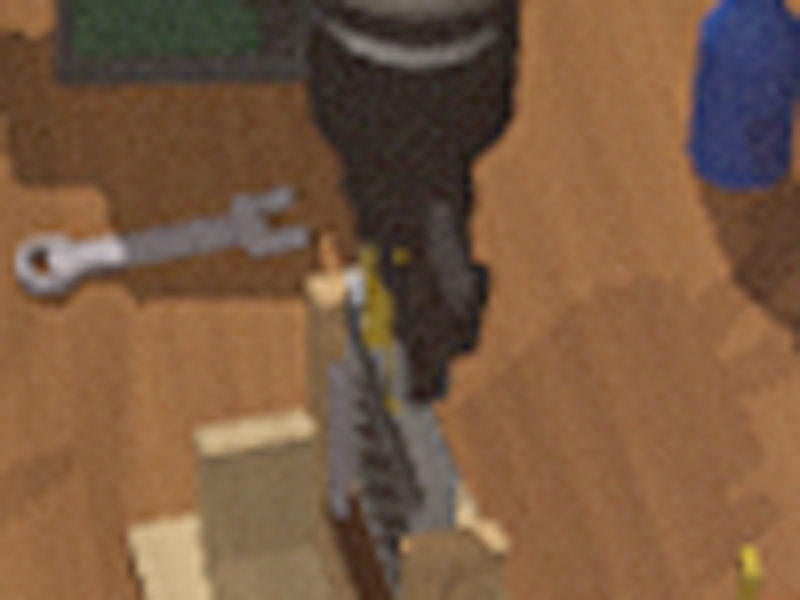

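```bash
python3 -m jog '[[[0,-3,0],0,0.3],[[0,-6,0],0,0.3],[[0,-9,0],0,0.3],[[0,-12,0],0,0.3],[[0,-14.5,0],0,0.3],[[0,-14.5,0],0,0.3],[[0,-14.5,0],0,0.3]]' 25
python3 - <<'E'
from go import *
from bench import grab_frame
show()
to([.554,.223,.50],3.0315-np.pi/2)
E
```

```text
clock: 7.18
tcp_pos: [0.5211, -0.2609, 0.4988]
orientation: [-1.569, -0.07, 0.073]
contact_force: [0.2, 0.1, -4.5]
grip_width: 0.0414
t 7.175 tcp [ 0.5211 -0.2609  0.4988] zyaw 1.6618 F [ 0.2   0.08 -4.5 ] M [ 0.032 -0.018 -0.01 ] w 0.0414 tool y [-2.1e-03  8.0e-04 -1.0e+00] j [ 0.045  0.256  0.387  1.684 -0.102  1.224  2.118]
shift cm [ 7.68 -0.09 47.89] twist 0.201 zyaw 1.6618 clock 7.175
```

```bash
python3 -m jog '[[[0.3,0,2],0.01,0.3],[[0.8,0,5],0.02,0.3],[[1.5,0,9.5],0.04,0.3],[[2.3,0,14.5],0.06,0.3],[[3.1,0,19.5],0.08,0.3],[[3.9,0,24.5],0.1,0.3],[[4.7,0,29.5],0.12,0.3],[[5.5,0,34.5],0.15,0.3],[[6.2,0,39],0.18,0.3],[[6.8,0,42.5],0.201,0.3]]' 25
python3 - <<'E'
from go import *
show()
to([.554,.223,.50],3.0315-np.pi/2)
E
```

```text
clock: 8.43
tcp_pos: [0.5499, 0.1706, 0.4982]
orientation: [-1.57, 0.088, -0.083]
contact_force: [0.4, -0.8, -4.0]
grip_width: 0.041
t 8.425 tcp [0.5499 0.1706 0.4982] zyaw 1.462 F [ 0.38 -0.78 -3.96] M [-0.067 -0.12  -0.015] w 0.041 tool y [-3.1e-03 -8.0e-04 -1.0e+00] j [-0.527  0.238  0.144  1.688 -0.037  1.222  1.088]
shift cm [-0.17 -0.19  5.25] twist 0.001 zyaw 1.462 clock 8.425
```

```bash
python3 -m jog '[[[0,0,1.5],0,0.3],[[0.1,0.4,3],0,0.3],[[0.2,1,4.2],0,0.3],[[0.2,1.6,5],0,0.3],[[0.2,2.1,5.2],0,0.3],[[0.2,2.1,5.2],0,0.3],[[0.2,2.1,5.2],0,0.3]]' 25
python3 - <<'E'
from go import *
from bench import grab_frame
show()
to([.558,.2226,.475],3.0315-np.pi/2)
for n in("side","top"):
    f=grab_frame(n); pickle.dump(f,open(f"{n}4.pkl","wb"))
    u=proj(f,[.554,.223,.18])[0].astype(int); print(u)
    crop(f,u[0]-40,u[1]-30,80,60,10,f"pics/{n}4.png",cv2.convertScaleAbs(f["image"],alpha=1.5,beta=20))
E
```

```text
clock: 9.3
tcp_pos: [0.5583, 0.2192, 0.4795]
orientation: [-1.569, 0.087, -0.087]
contact_force: [-0.1, 0.2, -5.1]
grip_width: 0.0413
t 9.3 tcp [0.5583 0.2192 0.4795] zyaw 1.4601 F [-0.07  0.22 -5.1 ] M [-0.041  0.033  0.031] w 0.0413 tool y [ 3.e-04 -1.e-04 -1.e+00] j [-0.576  0.292  0.124  1.658 -0.038  1.193  1.017]
shift cm [-0.07  0.45  0.33] twist -0.001 zyaw 1.4601 clock 9.3
[310 113]
[186 182]
```

View pics/side4.png

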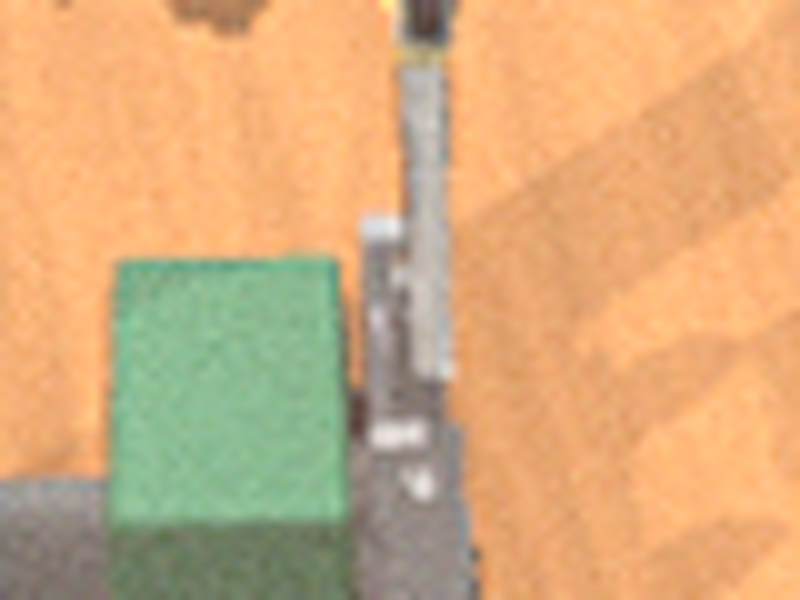

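View pics/top4.png

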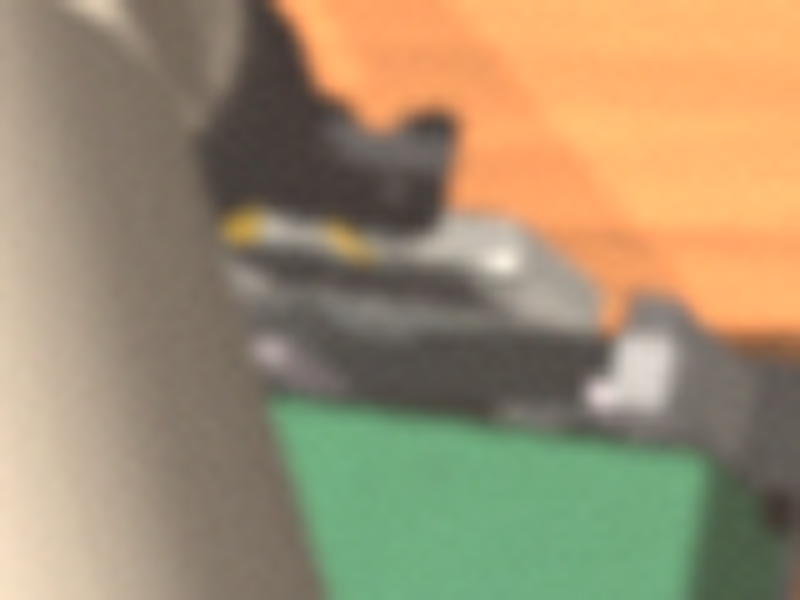

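```bash
cat > ov.py <<'E'
from go import *
def ov(tag,doorz,P=None,w=80,h=60,S=10,tcp=None,tilt=0,dy=0.):
    o,p,M=st()
    if tcp is not None: p=np.array(tcp)
    box=P or (.55375,.22277,3.0315,.01143)
    E=[(a,b) for a in range(8) for b in range(a) if bin(a^b).count("1")==1]
    yaw=np.arctan2(M[1,2],M[0,2])-np.pi/2
    for n in("side","top"):
        f=pickle.load(open(f"{n}{tag}.pkl","rb"))
        u=proj(f,[.554,.223,.18])[0].astype(int); x0,y0=u[0]-w//2,u[1]-h//2
        c=cv2.resize(cv2.convertScaleAbs(f["image"],alpha=1.5,beta=20)[y0:y0+h,x0:x0+w],None,fx=S,fy=S,interpolation=cv2.INTER_CUBIC)
        def dr(lo,hi,pose,z,col):
            q=(proj(f,place(boxpts(lo,hi),*pose,z=z))-[x0,y0]+.5)*S
            for a,b in E: cv2.line(c,*[tuple(int(v) for v in q[k]) for k in(a,b)],col,1)
        d=(p[0],p[1]+dy,yaw)
        dr((-.007,-.06,0),(.007,.06,.11),d,doorz,(255,0,0))
        for sgn in(1,-1): dr((-.01,sgn*.018-.0035,.111),(.01,sgn*.018+.0035,.159),d,doorz,(0,255,255))
        z=.045+box[3]
        for lo,hi in [((-.018,.0625,0),(.018,.0805,.114)),((-.018,-.0805,0),(.018,-.0625,.114))]: dr(lo,hi,box[:3],z,(0,0,255))
        cv2.imwrite(f"pics/o{n}{tag}.png",c)
E
python3 -c "
from ov import *
ov(4,.1895)"
```

```text
(no output)
```

View pics/oside4.png

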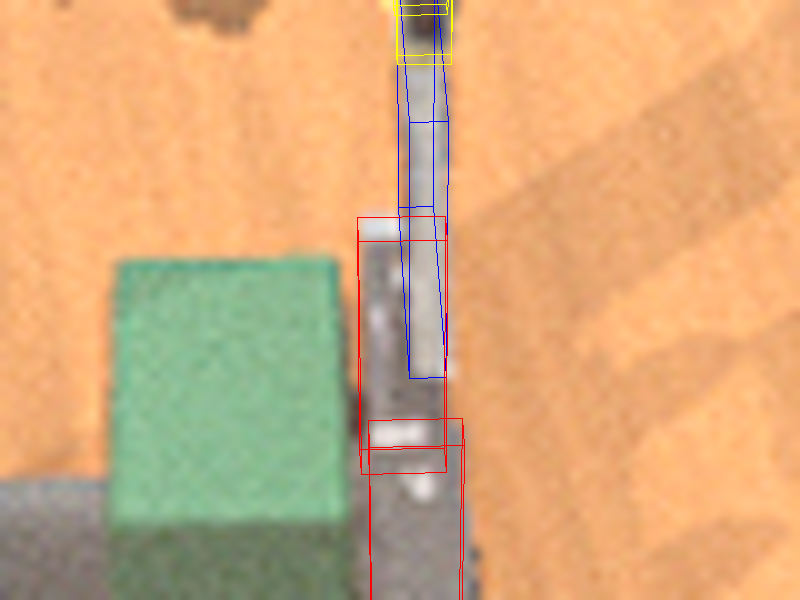

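View pics/otop4.png

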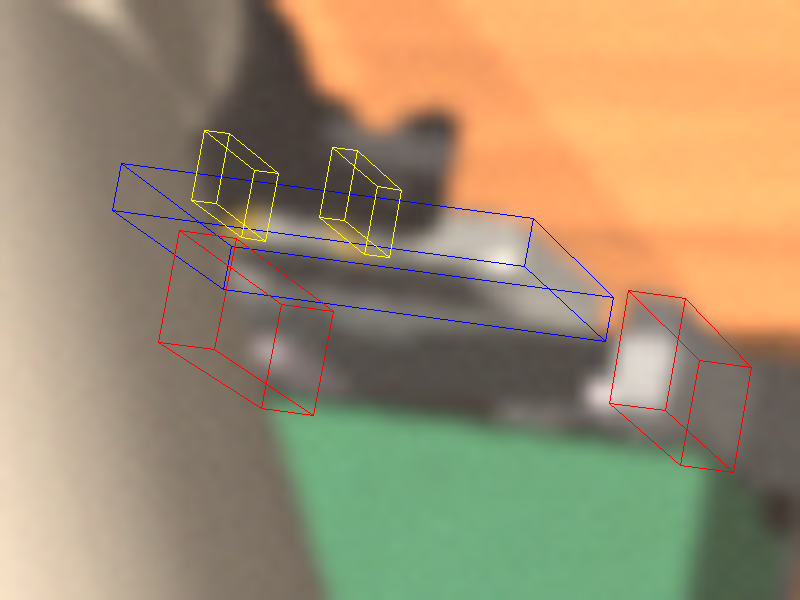

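```bash
python3 - <<'E'
from go import *
to([.5572,.2224,.45],3.0315-np.pi/2)
E
python3 -m jog '[[[-0.15,0.4,0.3],0,0.3],[[-0.15,0.9,0.3],0,0.3],[[-0.15,1.5,0.3],0,0.3],[[-0.15,1.5,0.3],0,0.3],[[-0.15,1.5,0.3],0,0.3]]' 25
python3 - <<'E'
from go import *
from bench import grab_frame
show()
to([.5572,.2224,.44],3.0315-np.pi/2)
for n in("side","top"):
    f=grab_frame(n); pickle.dump(f,open(f"{n}5.pkl","wb"))
from ov import *
ov(5,st()[1][2]-.29)
E
```

```text
shift cm [-0.15  2.96  0.29] twist -0.0 zyaw 1.4603 clock 9.4
clock: 10.02
tcp_pos: [0.5571, 0.223, 0.4643]
orientation: [-1.569, 0.086, -0.086]
contact_force: [-1.0, 0.2, -4.3]
grip_width: 0.041
t 10.025 tcp [0.5571 0.223  0.4643] zyaw 1.461 F [-1.04  0.22 -4.34] M [-0.026 -0.049  0.025] w 0.041 tool y [ 1.e-04  0.e+00 -1.e+00] j [-0.579  0.303  0.12   1.678 -0.039  1.163  1.012]
shift cm [ 0.02  2.43 -0.06] twist 0.0 zyaw 1.461 clock 10.025
```

View pics/oside5.png

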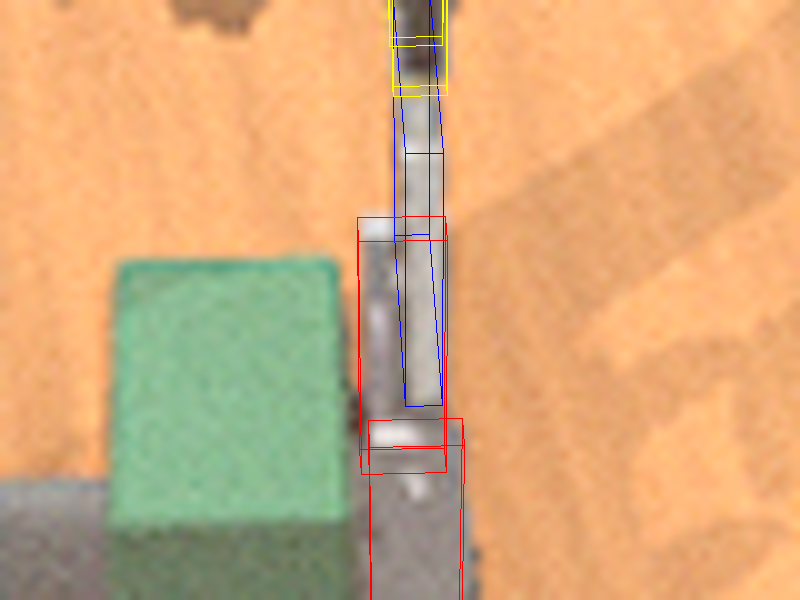

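View pics/otop5.png

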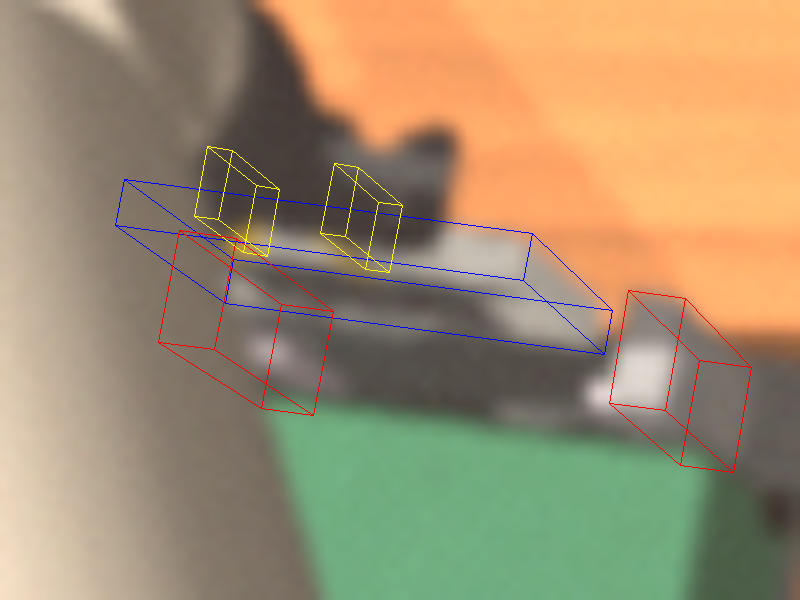

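Door and jamb overlays agree within about 1 px. I'll descend between the jambs and check the force along the way.

```bash
python3 -m jog '[[[0,0.4,-0.05],0,0.3],[[0,0.8,-0.05],0,0.3],[[0,1.2,-0.05],0,0.3],[[0,1.6,-0.05],0,0.3],[[0,1.6,-0.05],0,0.3]]' 25; python3 -c "
from go import *
show()"
```

```text
clock: 10.75
tcp_pos: [0.5569, 0.2225, 0.4477]
orientation: [-1.569, 0.087, -0.086]
contact_force: [-0.5, -0.2, -4.1]
grip_width: 0.0411
t 10.75 tcp [0.5569 0.2225 0.4477] zyaw 1.4611 F [-0.49 -0.2  -4.14] M [-0.048  0.014 -0.01 ] w 0.0411 tool y [-8.e-04 -4.e-04 -1.e+00] j [-0.577  0.316  0.119  1.699 -0.041  1.13   1.014]
```

```bash
python3 -m jog '[[[0,0.5,0],0,0.3],[[0,1,0],0,0.3],[[0,1.6,0],0,0.3],[[0,2.2,0],0,0.3],[[0,2.8,0],0,0.3],[[0,3.4,0],0,0.3],[[0,4,0],0,0.3],[[0,4.4,0],0,0.3],[[0,4.4,0],0,0.3]]' 25; python3 -c "
from go import *
show()"
```

```text
clock: 11.88
tcp_pos: [0.5569, 0.2225, 0.4038]
orientation: [-1.569, 0.087, -0.086]
contact_force: [-0.2, 0.3, -3.2]
grip_width: 0.0411
t 11.875 tcp [0.5569 0.2225 0.4038] zyaw 1.4609 F [-0.18  0.27 -3.19] M [-0.013  0.045  0.068] w 0.0411 tool y [-6.e-04 -3.e-04 -1.e+00] j [-0.573  0.354  0.114  1.75  -0.046  1.041  1.018]
```

```bash
python3 -m jog '[[[0,0.5,0],0,0.3],[[0,1,0],0,0.3],[[0,1.6,0],0,0.3],[[0,2.2,0],0,0.3],[[0,2.8,0],0,0.3],[[0,3.4,0],0,0.3],[[0,3.9,0],0,0.3],[[0,4.3,0],0,0.3],[[0,4.5,0],0,0.3],[[0,4.5,0],0,0.3]]' 25; python3 -c "
from go import *
show()"
```

```text
clock: 13.12
tcp_pos: [0.557, 0.2225, 0.3592]
orientation: [-1.569, 0.086, -0.086]
contact_force: [-0.2, 0.3, -4.6]
grip_width: 0.0412
t 13.125 tcp [0.557  0.2225 0.3592] zyaw 1.461 F [-0.23  0.26 -4.57] M [-0.003 -0.021  0.036] w 0.0412 tool y [-1.e-04 -0.e+00 -1.e+00] j [-0.568  0.4    0.108  1.793 -0.052  0.951  1.023]
```

```bash
python3 -m jog '[[[0,0.2,0],0,0.3],[[0,0.4,0],0,0.3],[[0,0.6,0],0,0.3],[[0,0.6,0],0,0.3]]' | grep -E "tcp|force"; for i in 1; do python3 -m jog '[[[0,0.1,0],0,0.3],[[0,0.2,0],0,0.3],[[0,0.2,0],0,0.3]]' | grep -E "tcp|force"; done
```

```text
tcp_pos: [0.5569, 0.2225, 0.353]
contact_force: [0.0, -0.2, -4.1]
tcp_pos: [0.5569, 0.2225, 0.3512]
contact_force: [0.5, 0.6, -4.7]
```

```bash
python3 -m jog '[[[0,0.1,0],0,0.3],[[0,0.1,0],0,0.3]]' | grep -E "tcp|force"
```

```text
tcp_pos: [0.557, 0.2225, 0.3502]
contact_force: [0.2, 1.0, -5.1]
```

```bash
python3 -m jog '[[[0,0.1,0],0,0.3],[[0,0.1,0],0,0.3]]' | grep -E "tcp|force"
```

```text
tcp_pos: [0.5569, 0.2225, 0.3492]
contact_force: [0.3, 0.1, -4.4]
```

```bash
python3 -m jog '[[[0,0.1,0],0,0.3],[[0,0.1,0],0,0.3]]' | grep -E "tcp|force"
```

```text
tcp_pos: [0.557, 0.2225, 0.3481]
contact_force: [0.0, 0.2, -4.3]
```

```bash
python3 -m jog '[[[0,0.1,0],0,0.3],[[0,0.1,0],0,0.3]]' | grep -E "tcp|force"
```

```text
tcp_pos: [0.5571, 0.2224, 0.3478]
contact_force: [-0.5, -1.2, 1.1]
```

```bash
python3 -m jog '[[[0,0.1,0],0,0.3],[[0,0.1,0],0,0.3]]' | grep -E "tcp|force"
```

```text
tcp_pos: [0.5574, 0.2223, 0.3476]
contact_force: [-2.5, -1.9, 7.5]
```

```bash
python3 -m jog '[[[0,0.1,0],0,0.3],[[0,0.1,0],0,0.3]]' | grep -E "tcp|force"
```

```text
tcp_pos: [0.5578, 0.2221, 0.3475]
contact_force: [-3.0, -2.7, 11.8]
```

```bash
python3 -m jog '[[[0,-0.3,0],0,0.3],[[0,-0.3,0],0,0.3],[[-0.1,-0.3,0],0,0.3],[[-0.2,-0.3,0],0,0.3],[[-0.2,-0.3,0],0,0.3]]' | grep -E "tcp|force"
```

```text
tcp_pos: [0.5548, 0.2227, 0.3479]
contact_force: [-0.5, -0.4, -3.9]
```

```bash
python3 -m jog '[[[-0.1,0,0],0,0.3],[[-0.1,0,0],0,0.3]]' | grep -E "tcp|force"
```

```text
tcp_pos: [0.5543, 0.2227, 0.3483]
contact_force: [1.8, -0.3, -4.6]
```

```bash
python3 -m jog '[[[-0.05,0,0],0,0.3],[[-0.05,0,0],0,0.3]]' | grep -E "tcp|force"
```

```text
tcp_pos: [0.5539, 0.2227, 0.3484]
contact_force: [3.5, -0.6, -7.1]
```

```bash
python3 -m jog '[[[-0.05,0,0],0,0.3],[[-0.05,0,0],0,0.3]]' | grep -E "tcp|force"
```

```text
tcp_pos: [0.5536, 0.2227, 0.3484]
contact_force: [5.7, -0.5, -6.8]
```

```bash
python3 -c "
from go import *
from bench import grab_frame
show()
for n in('side','top'):
    f=grab_frame(n); pickle.dump(f,open(f'{n}6.pkl','wb'))
from ov import *
ov(6,.0575)
"
```

```text
t 16.875 tcp [0.5536 0.2227 0.3484] zyaw 1.4606 F [ 5.7  -0.55 -6.77] M [-0.184 -1.447 -0.133] w 0.0409 tool y [ 1.9e-03  2.0e-04 -1.0e+00] j [-0.57   0.407  0.107  1.811 -0.052  0.925  1.02 ]
```

View pics/oside6.png

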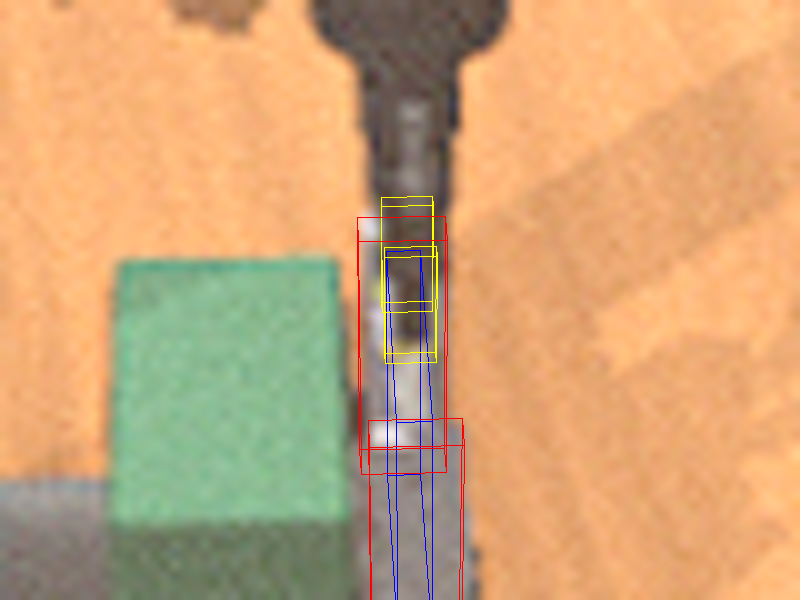

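View pics/otop6.png

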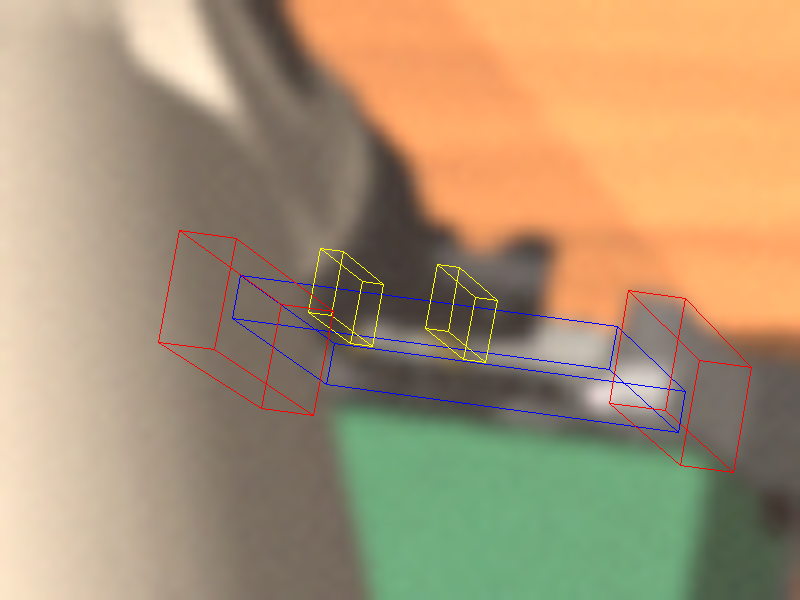

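```bash
python3 -m jog '[[[0.05,0.06,0],0,0.3],[[0.05,0.12,0],0,0.3],[[0.05,0.12,0],0,0.3]]' | grep -E "tcp|force"; python3 -c "
from go import *
show()"
```

```text
tcp_pos: [0.5539, 0.2229, 0.3476]
contact_force: [4.8, -1.6, -0.8]
t 17.35 tcp [0.5539 0.2229 0.3476] zyaw 1.4608 F [ 4.76 -1.55 -0.82] M [-0.268 -0.988 -0.204] w 0.0409 tool y [ 1.4e-03  5.0e-04 -1.0e+00] j [-0.569  0.409  0.106  1.811 -0.053  0.924  1.021]
```

```bash
python3 -m jog '[[[0,0.04,0],0,0.06],[[0,0.05,0],0,0.0],[[0,0.08,0],0,-0.05],[[0,0.11,0],0,-0.1],[[0,0.11,0],0,-0.1]]' 20 ; python3 -c "
from go import *
show()"
```

```text
clock: 17.98
tcp_pos: [0.5535, 0.2234, 0.3466]
orientation: [-1.568, 0.085, -0.086]
contact_force: [1.4, -0.5, 6.0]
grip_width: 0.0471
t 17.975 tcp [0.5535 0.2234 0.3466] zyaw 1.4615 F [ 1.45 -0.49  6.01] M [-0.168 -0.371 -0.075] w 0.0471 tool y [ 5.e-04  9.e-04 -1.e+00] j [-0.569  0.41   0.106  1.811 -0.053  0.922  1.021]
```

```bash
python3 -m jog '[[[0,0.02,0],0,-0.15],[[0,0.05,0],0,-0.2],[[0,0.08,0],0,-0.25],[[0,0.12,0],0,-0.3],[[0,0.12,0],0,-0.3]]' 20 ; python3 -c "
from go import *
show()"
```

```text
clock: 18.6
tcp_pos: [0.5533, 0.2232, 0.3449]
orientation: [-1.569, 0.086, -0.085]
contact_force: [1.8, 0.5, 6.5]
grip_width: 0.0554
t 18.6 tcp [0.5533 0.2232 0.3449] zyaw 1.4614 F [1.81 0.48 6.45] M [-0.089 -0.137 -0.083] w 0.0554 tool y [-5.e-04  5.e-04 -1.e+00] j [-0.569  0.412  0.105  1.813 -0.054  0.92   1.021]
```

```bash
python3 -m jog '[[[0,0.04,0],0,-0.35],[[0,0.08,0],0,-0.4],[[0,0.13,0],0,-0.45],[[0,0.17,0],0,-0.5],[[0,0.17,0],0,-0.5]]' 20 ; python3 -c "
from go import *
show()"
```

```text
clock: 19.23
tcp_pos: [0.5532, 0.223, 0.3428]
orientation: [-1.569, 0.087, -0.085]
contact_force: [0.6, -0.0, 3.2]
grip_width: 0.064
t 19.225 tcp [0.5532 0.223  0.3428] zyaw 1.4612 F [ 0.62 -0.05  3.16] M [ 0.009  0.072 -0.06 ] w 0.064 tool y [-9.e-04 -1.e-04 -1.e+00] j [-0.569  0.414  0.105  1.815 -0.054  0.916  1.021]
```

```bash
python3 -m jog '[[[0,0.05,0],0,-0.55],[[0,0.1,0],0,-0.6],[[0,0.15,0],0,-0.67],[[0,0.15,0],0,-0.8],[[0,0.15,0],0,-1],[[0,0.15,0],0,-1],[[0,0.15,0],0,-1]]' 20
python3 - <<'E'
from go import *
from bench import grab_frame
show()
f=grab_frame("side"); pickle.dump(f,open("side7.pkl","wb"))
crop(f,270,80,80,60,10,"pics/side7.png",cv2.convertScaleAbs(f["image"],alpha=1.5,beta=20))
E
```

```text
clock: 20.1
tcp_pos: [0.5535, 0.2229, 0.3416]
orientation: [-1.569, 0.086, -0.086]
contact_force: [0.2, -0.2, 0.6]
grip_width: 0.0852
t 20.1 tcp [0.5535 0.2229 0.3416] zyaw 1.461 F [ 0.19 -0.21  0.58] M [-0.006 -0.006 -0.038] w 0.0852 tool y [-0.  0. -1.] j [-0.569  0.416  0.105  1.816 -0.054  0.913  1.022]
```

View pics/side7.png

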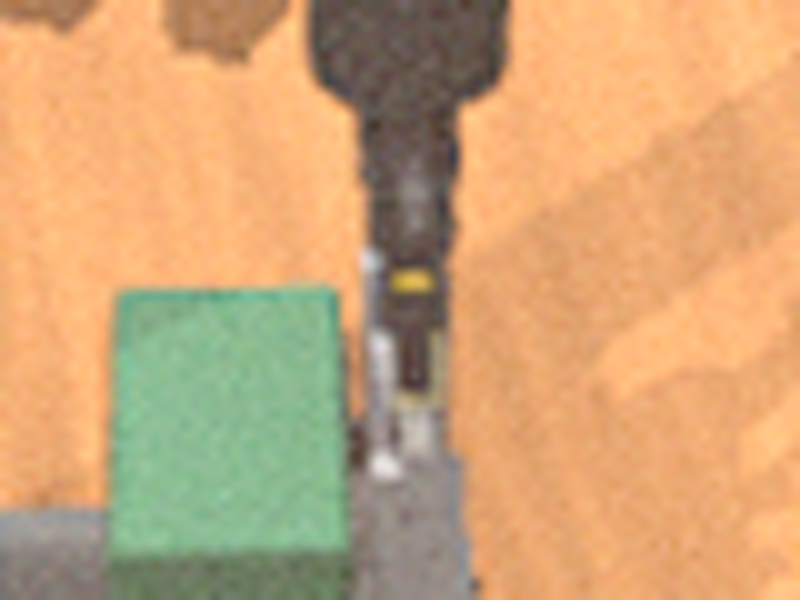

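Contact is gone, and the bright spot in the near jamb's hole is now filled. I'll raise straight up and inspect.

```bash
python3 -m jog '[[[0,-1,0],0,-1],[[0,-2.5,0],0,-1],[[0,-5,0],0,-1],[[0,-9,0],0,-1],[[0,-13,0],0,-1],[[0,-13,0],0,-1],[[0,-13,-8],0,-1],[[0,-13,-14],0,-1],[[0,-13,-20],0,-1],[[0,-13,-26],0,-1]]'
python3 - <<'E'
from go import *
from bench import grab_frame
show()
for n in("side","top"):
    f=grab_frame(n); pickle.dump(f,open(f"{n}8.pkl","wb"))
    u=proj(f,[.554,.223,.14])[0].astype(int);print(u)
    crop(f,u[0]-40,u[1]-30,80,60,10,f"pics/{n}8.png",cv2.convertScaleAbs(f["image"],alpha=1.4,beta=15))
    print(yellow(f,u[0]-40,u[1]-40,80,80))
E
```

```text
clock: 21.4
tcp_pos: [0.5253, -0.0276, 0.4716]
orientation: [-1.569, 0.086, -0.086]
contact_force: [1.4, -0.3, 0.5]
grip_width: 0.0853
t 21.4 tcp [ 0.5253 -0.0276  0.4716] zyaw 1.4611 F [ 1.36 -0.33  0.52] M [ 0.002 -0.063  0.019] w 0.0853 tool y [ 1.e-04  2.e-04 -1.e+00] j [-0.287  0.167  0.253  1.841 -0.046  1.14   1.443]
[310 121]
[(np.int32(4), array([312.5, 116.5]), array([312, 116,   2,   2]))]
[190 185]
[(np.int32(25), array([174.92, 180.24]), array([173, 177,   5,   8])), (np.int32(27), array([194.25925926, 182.55555556]), array([192, 179,   5,   8]))]
```

View pics/side8.png

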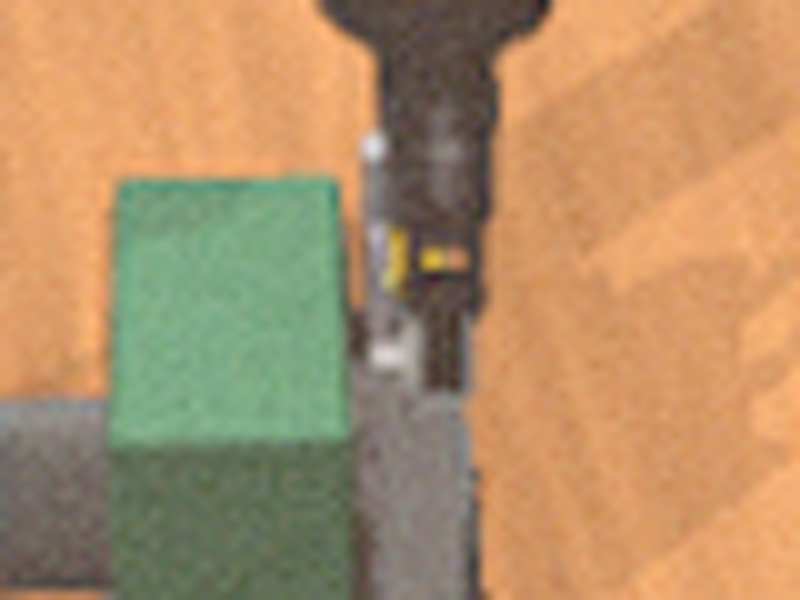

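View pics/top8.png

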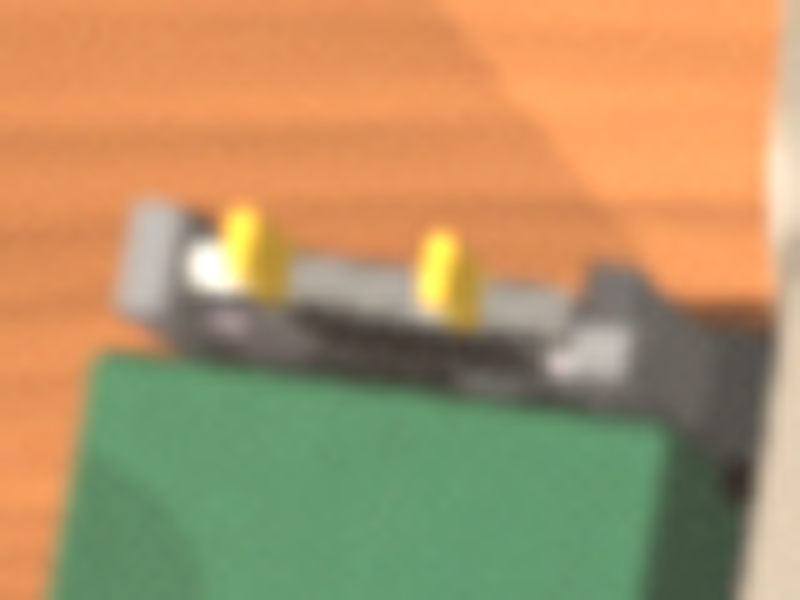

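The top view shows both tabs at rest spacing: (174.9,180.2) and (194.3,182.6), 19.5 px apart, against 19.4 px when parked. I'll clear the arm from the side view and fit the final pose.

```bash
python3 -m jog '[[[-5,-5,-6],0,-1],[[-8,-5,-12],0,-1],[[-8,-5,-18],0,-1],[[-8,-5,-24],0,-1],[[-8,-5,-30],0,-1],[[-8,-5,-30],0,-1]]'
python3 - <<'E'
from go import *
from bench import grab_frame
from scipy.optimize import least_squares
show()
F={}
for n in("side","top"):
    f=F[n]=grab_frame(n); pickle.dump(f,open(f"{n}9.pkl","wb"))
    u=proj(f,[.554,.223,.14])[0].astype(int);print(u)
    crop(f,u[0]-40,u[1]-30,80,60,10,f"pics/{n}9.png",cv2.convertScaleAbs(f["image"],alpha=1.4,beta=15))
    q=yellow(f,u[0]-30,u[1]-40,60,60); print(q)
    F[n+"q"]=q
cv2.imwrite("pics/sidefull9.png",F["side"]["image"])
tabs=[boxpts([-.01,c-.0035,.111],[.01,c+.0035,.159]) for c in(-.0305,.0305)]
try:
    sq=sorted(F["sideq"],key=lambda a:-a[0])[:2]; sq.sort(key=lambda a:a[1][1]); tq=sorted(F["topq"],key=lambda a:a[1][0])
    obs=[(F["side"],0,sq[0][1]),(F["side"],1,sq[1][1]),(F["top"],0,tq[0][1]),(F["top"],1,tq[1][1])]
    res=lambda p:np.concatenate([hullcent(f,place(tabs[i],*p[:3],z=p[3]))-c for f,i,c in obs])
    r=least_squares(res,[.554,.223,3.03,.056],diff_step=1e-3);print(r.x,np.round(r.fun,2))
    d=r.x[:2]-[.55375,.22277]; print("in box frame x,y mm",1000*(d@[np.cos(3.0315),np.sin(3.0315)]),1000*(d@[-np.sin(3.0315),np.cos(3.0315)]),"dyaw",r.x[2]-3.0315)
except Exception as e: print(e)
E
```

```text
clock: 22.25
tcp_pos: [0.4118, -0.3186, 0.5218]
orientation: [-1.57, 0.091, -0.091]
contact_force: [0.7, 0.2, -0.4]
grip_width: 0.0854
t 22.25 tcp [ 0.4118 -0.3186  0.5218] zyaw 1.455 F [ 0.71  0.22 -0.36] M [ 0.059 -0.01  -0.035] w 0.0854 tool y [-2.0e-04 -1.2e-03 -1.0e+00] j [ 0.051  0.122  0.546  1.794 -0.065  1.244  2.07 ]
[310 121]
[(np.int32(88), array([310.86363636, 109.80681818]), array([309, 100,   5,  20]))]
[190 185]
[(np.int32(24), array([174.91666667, 180.20833333]), array([173, 177,   5,   7])), (np.int32(25), array([194.12, 182.56]), array([192, 179,   5,   8]))]
list index out of range
```

View pics/side9.png

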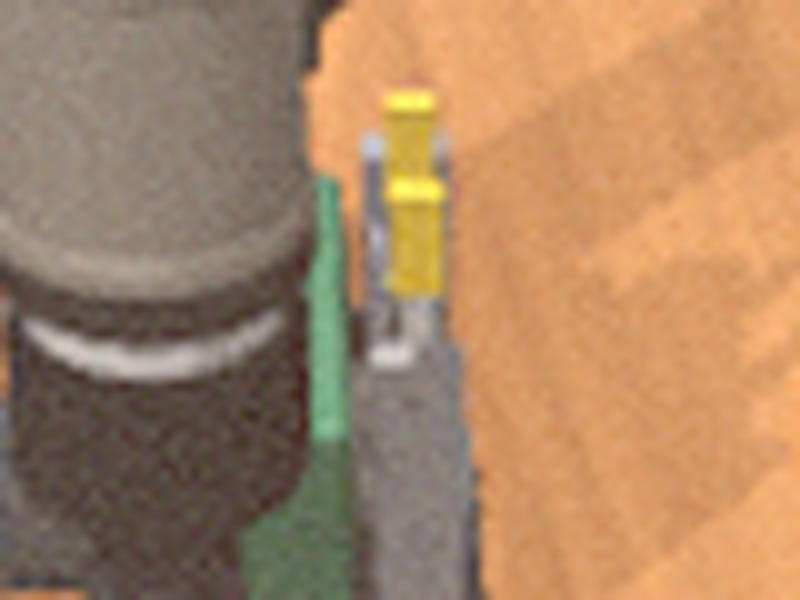

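View pics/top9.png

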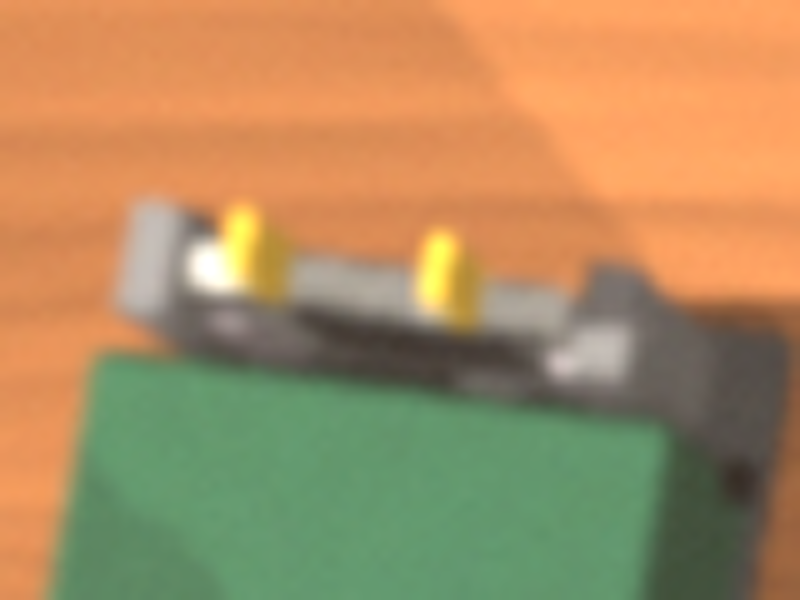

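View pics/sidefull9.png

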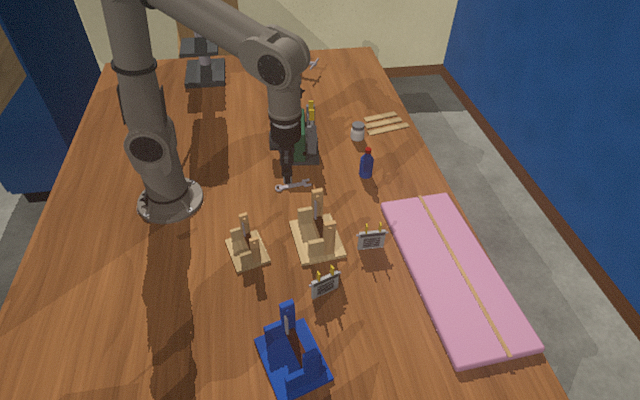

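Run:
```python
from h import *
from scipy.optimize import least_squares
s=pickle.load(open("side9.pkl","rb"));t=pickle.load(open("top9.pkl","rb"))
def fit(half):
    tabs=[boxpts([-.01,c-.0035,.111],[.01,c+.0035,.159]) for c in(-half,half)]
    def uc(f,p):
        m=np.zeros((400*8,640*8),np.uint8)
        for T in tabs: cv2.fillConvexPoly(m,cv2.convexHull(((proj(f,place(T,*p[:3],z=p[3]))+.5)*8).astype(np.int32)),1)
        q=cv2.moments(m,True); return np.array([q["m10"],q["m01"]])/q["m00"]/8-.5
    def res(p): return np.concatenate([hullcent(t,place(tabs[0],*p[:3],z=p[3]))-[174.92,180.21],hullcent(t,place(tabs[1],*p[:3],z=p[3]))-[194.12,182.56],uc(s,p)-[310.86,109.81]])
    r=least_squares(res,[.554,.223,3.03,.056],diff_step=3e-3); p=r.x
    d=p[:2]-[.55375,.22277];c,n=np.cos(3.0315),np.sin(3.0315)
    print(half,np.round(p,4),np.round(r.fun,2),"box mm",np.round(1000*np.array([d@[c,n],d@[-n,c]]),2),"dyaw",round(p[2]-3.0315,3))
for h in(.0305,.0275,.0245): fit(h)
```

```text
0.0305 [0.5559 0.227  3.0438 0.0576] [-0.16 -0.07  0.16 -0.04 -0.13  0.02] box mm [-1.63 -4.46] dyaw 0.012
0.0275 [0.5557 0.2267 3.0486 0.0584] [ 0.82  0.09 -0.76 -0.19 -0.13 -0.07] box mm [-1.49 -4.13] dyaw 0.017
0.0245 [0.5557 0.2267 3.0513 0.0582] [ 1.78  0.24 -1.71 -0.31 -0.15 -0.12] box mm [-1.48 -4.16] dyaw 0.02
```

Pins fully out is the best fit, and the fitted sill height of 57.6 mm agrees with the felt height. The fitted y is about 4 mm off my earlier box fit, though. I'll check the door directly against the jambs in one overlay.

Run:
```python
from h import *
E=[(a,b) for a in range(8) for b in range(a) if bin(a^b).count("1")==1]
t=pickle.load(open("top9.pkl","rb")); P=(.5559,.2270,3.0438); S=13;x0,y0,w,h=155,170,58,40
out=[]
for k in(0,1):
    c=cv2.resize(cv2.convertScaleAbs(t["image"],alpha=1.6,beta=25)[y0:y0+h,x0:x0+w],None,fx=S,fy=S,interpolation=cv2.INTER_CUBIC)
    pose=P
    L=[((-.007,-.06,0),(.007,.06,.11),(255,0,0),P)]
    if k==1: L=[((-.018,a,.114),(.018,a+.018,.1141),(0,0,255),q) for a in(.0625,-.0805) for q in [P]]
    for lo,hi,col,q in L:
        Q=(proj(t,place(boxpts(lo,hi),*q,z=.0576))-[x0,y0]+.5)*S
        for a,b in E: cv2.line(c,*[tuple(int(v) for v in Q[i]) for i in(a,b)],col,1)
    out.append(c[60:350])
cv2.imwrite("pics/fin.png",np.vstack(out)); print(np.vstack(out).shape)
```

```text
(580, 754, 3)
```

View pics/fin.png

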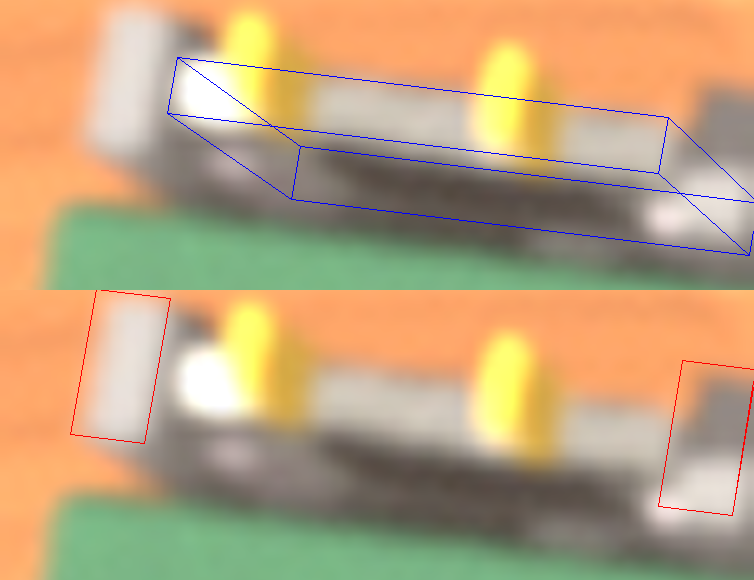

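In the image the door sits about 2 mm toward one jamb. Its play between the jambs is ±2.5 mm, so it stays within the 4 mm limit. It is on the sill with its pins out and the arm is clear, so I'm handing in.

```bash
python3 -c "
from bench import *
print(hand_in()); print(get_obs()['clock'])"
```

```text
the job is handed in; nothing more can be done
None
the job is handed in; nothing more can be done
```

The door now hangs in the belt box frame with both pins sprung out. I handed the job in after about 22 s of robot time; no verdict is given.

I pinched the tabs at 20 N while raising the tool and lifted the door out of the stand. I then lowered it between the jambs and felt the sill about 58 mm up, with about 16 N peak on it. After that I pushed it onto the back stops with about 6 N, set it down and opened the fingers slowly.

**Last checks that agreed:**
- **Pins:** the tabs are 19.4 px apart in the top view, as when parked, and pins fully out is the best fit.
- **Height:** the door's underside fits at 57.6 mm, matching the felt sill (limits 42 to 64 mm).
- **Yaw and x:** yaw is about 0.01 rad off and x about −1.6 mm, both within limits.
- **Contact:** the force was near zero after letting go, and the arm is well clear.
- **Loose items:** the bottle, jar and wrench look unmoved in the side picture; I did not measure them.

**The check that disagreed:** the door's fitted y came out 4.5 mm from the box centre I measured at the start, just over the 4 mm limit. Seen directly against the jambs, it sits about 2 to 2.5 mm toward one side. The jambs leave it only ±2.5 mm of play, so I took the difference to be camera and fit error.

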